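Clamp a copper bar in the drilling jig

ROBOT

A 6-joint arm with a two-finger parallel gripper is mounted at the origin on the work surface. World frame = base frame: x ahead of the robot, y to its left, z up, the work surface at z = 0. Lengths are in m, angles in rad, forces in N, time in s.
With the tool pointing down it reaches from about 0.3 to 0.85 m from the base axis. Payload 4.2 kg.
Tool frame: the origin (TCP) lies at the very end of the fingers, on their centre line; the grasp point (between the pads) lies 19 mm behind it; z points along the fingers, x is the direction in which the jaws open and shut, and the axes are right-handed (so a half turn about z gives the same grasp; the last joint's range is limited). The gripper opens to 91 mm and grips with 3 to 60 N. Pads are 32 mm wide; open, the fingers measure 118 mm over their backs; the gripper's body (76 mm by 178 mm) begins 60 mm behind the grasp point.
Start: joints at [-1.176, 0.32, 1.565, -0, 1.257, -0.02], TCP at [0.232, -0.526, 0.186] pointing down, gripper open.
Joint ranges: [-3.11, 3.11], [-0.84, 2.01], [0.21, 2.61], [-1.34, 4.49], [0.05, 2.63], [-2.56, 2.56]. Speed limits (rad/s): [2.57, 2.57, 3.14, 3.14, 3.14, 3.14].

INTERFACE

Orientations are given as a unit quaternion [w, x, y, z].
In Python, from cell import status, imaging, workorder, look_for, outline_of gives the robot as it stands.
- The arm moves only by the tool drive_tool, never from a script. Its argument "targets" is a list of rows, each a list of 7 numbers: the finger opening in m, from 0 to 0.0912, then the shift along the tool's x, y, z in m, then the turn, a rotation vector about the tool's x, y, z in rad. In form: [[fingers, x, y, z, wx, wy, wz], ...]. A call has 1 to 12 rows; each row is the pose to reach, as a shift and turn from the pose commanded when the call began, along the tool's axes at that moment; what a row does not reach only later rows make up. A row lasts 1/12 s, in which the tool goes at most 41.7 mm and 7.16 degrees, less where a joint would pass 70% of its speed; a pose out of reach is approached as far as the arm can. A call with a gripper value outside its range is refused whole. The fingers move at their own pace and stop on an object; "grip_force" is the grip in N (left out, the last holds). Time passes only in rows, so rows that repeat a pose let the fingers close. It gives the time, the measured TCP pose, the force and the opening at its end, in the units of the state.
- status.get_obs(): the state, without advancing time (a new reading comes with each control period).
- imaging.snapshot(name): name is "scene" or "side" or "wrist"; returns (picture, depth): 420x560x3 uint8, red, green, blue; 420x560 float32, m along the optical axis (not along the pixel's ray), 0 where there is no reading.
- imaging.camera_info(name): a dict with "fx", "fy", "cx", "cy" (pixels), "k1" (the pictures are not rectified: a ray, as slopes to the right and down, at radius r is drawn at 1 + k1 r^2 times it, then the intrinsics apply), "T" (4x4, takes a point from camera to world coordinates); the wrist camera has in their place "hand_eye" (4x4, takes a point from camera to tool coordinates, whose origin is the TCP and whose axes are the tool frame's). Camera axes: x right, y down, z forward; pixel columns grow to the right and rows downward; lengths in m; the calibration is good to about 2 mm. A picture is of the moment at which its call begins: read the wrist's pose just before it. camera_info takes no time and is no camera call.
- workorder.job_done(): hands the job in, once; it reports no verdict.
Trained networks look in the newest picture that a camera, given by its name, has taken for a name from the list of things; names that differ only in an ending like _2 or _b are one class to them, and where a whole thing is asked for, a point or a joint stands for the part that bears it (a point fixed in the world has none). Each returns a list of dicts, best first, with "score" (0 to 1); they miss things now and then, are a little off and sometimes report something else, mostly with a low value. They report only what shows in the picture. A call takes as long as a camera call. They do not tell look-alikes from the thing itself.
- look_for(label, camera): "pixel" ([column, row] in pixels, amid what is visible of it).
- outline_of(label, camera): "region" (420x560 bool, what is visible of it) and "pixel" ([column, row] in pixels, amid what is visible of it).
The state is a dict: "time_s": time; "joints": joint angles; "qvel": joint speeds; "effort": joint torques, N m; "position": TCP position; "eef_rot": TCP orientation; "wrist_force": force on the tool from outside, world axes, zero at the start; "wrist_torque": the same for the moment, N m; "grip_width": opening from 0.0 (shut) to 1.0 (fully open).
Only numpy, scipy, OpenCV 4.12 (cv2) and the standard library are available. Lean on these libraries where they do the work, as an engineer would, in place of code of your own. Each camera call takes 0.05 s, during which the arm holds its last target.

TASK

Get the copper bar ready for drilling: without lifting it, push it along its channel in the jig until its end butts against the yellow end stop, and swing the blue clamp strap round over the bar as far as it will go. Then push the red-handled cam lever fully down so that the bar is clamped, and leave the other things on the bench where they are.

Things in the scene. Friction and masses are not known exactly. Their poses are not given: they have to be found in the camera images.
- jig: drilling jig fixed to the bench, placed and turned (up to 0.4 rad) anew each time. Aluminium base plate, x -60 to +130, y -115 to +130 mm, 16 mm thick. Origin on the bench under the channel, z up. A straight channel for the bar runs along the jig's y, centred on x = 0: bed 24 mm high, between two dark steel guides 32 mm apart inside (x to +-32, tops 31 mm high). Its -y end is open
- stop_face (a point): centre of the face of the yellow end stop (64 mm wide, top 50 mm high) that the bar must meet, at jig x 0, y +100, 29 mm high; axes as the jig's: the stop lies to +y, the bar comes from -y
- bar: flat copper bar 30 mm wide (x), 240 long (y), 10 thick, 0.5 to 0.8 kg, lying loose in the jig's channel, top 34 mm above the bench. Origin at the centre of its underside; its y axis points along the channel to the stop. It starts 15 to 45 mm short of the stop and slides with some 2 to 6 N
- bar_head (a point): centre of the bar's end face that must meet the end stop (+120 mm along the bar's y)
- bar_tail (a point): centre of the bar's free end face (-120 mm along the bar's y), 29 mm high. It sticks out past the base plate's -y edge (25 mm past it with the bar home); only the bare bench lies under and behind it
- strap_swing (a joint): turn of the clamp strap about its upright post, rad: 0 parked, grows clockwise seen from above, 1.92 against its stop, square over the bar. Starts at 0 to 0.4, the strap pointing roughly to jig -y, beside the channel; when over, it points along jig -x across the bar, and what pushed it is on its -y side. Friction 0.2 N m: it stays where left. The lever turns with it
- post_top (a point): centre of the strap's post, the axis of the swing, at jig x +75, y -20, 62 mm high (the strap's mid-height with the lever up)
- strap_tip (a point): end of the strap, at its mid-height, 100 mm from the post's axis. The blue strap is 28 mm wide, 56 to 68 mm above the bench with the lever up (5 mm lower when clamped). Under it, 75 mm from the axis, hangs a 20 mm rubber pad, 2 mm clear of the bar; above that a spindle end to 82 mm. The side it is pushed from is free above 42 mm, from 25 mm off the axis outwards
- cam_lever (a joint): turn of the cam lever about its level pivot, rad: 0 is up, leaning 0.45 rad from upright away from the strap's tip; 1.15 is fully down, level, pointing straight away from the strap's tip (to jig +x with the strap over the bar). Starts at 0 to 0.12. Takes about 0.3 N m plus a little for the clamping, 4 to 6 N at the handle; it stays where left
- lever_pivot (a point): pivot of the cam lever, on the post's axis, 82 mm above the bench
- lever_tip (a point): free end of the lever, 105 mm from the pivot. Its last 60 mm are a round red handle 17 mm thick; below that steel, 11 mm thick
- clamp_pad: the round rubber pad under the strap, 20 mm across, on a spring of 8 N per mm that gives the clamping force; origin at the centre of its underside, 36 mm above the bench with the lever up
- slip_bush: bystander: headed steel drill bush, 30 mm across and 30 mm tall, standing on the jig's base plate in the corner by the stop, behind the drill plate (jig x 85 to 115, y 60 to 100 mm); origin under its centre. Leave alone
- hex_key: bystander: dark hex key, 70 x 24 mm, 6 mm thick, lying on the bench in front of the jig (about 90 mm to the jig's -x); origin at the middle of its long leg. Leave alone
- offcut: bystander: short copper piece 30 x 75 x 10 mm, lying on the bench beyond the end stop (about 190 mm to the jig's +y); origin under its centre. Leave alone
- screwdriver: bystander: screwdriver with an orange handle lying to the right of the jig. Leave alone
- contactor: bystander: grey and white contactor, 75 x 45 x 76 mm tall, standing to the right of the jig; origin under its centre. Leave alone
- breaker: bystander: white two-pole circuit breaker, 85 x 36 x 71 mm tall, standing to the right of the jig; origin under its centre. Leave alone
- marker: bystander: white marker pen with a red cap, 130 mm long, 17 mm thick, lying to the left. Leave alone
- drill_plate (a point): top centre of the aluminium drill plate that bridges the channel before the stop: jig x +-51, y +45 to +85 mm, top 62 mm high (its two steel bushes 65)
Things that resemble listed ones, but are neither listed nor needed, are in the scene too. Of the things shaped like the bar, the copper one is meant.

How it is judged:
By the outcome, as a careful person would: the job done as asked, in the order asked, and still so for the second after the job is handed in, with the robot touching nothing.
It also fails if it takes over 64 s, if anything falls off the work surface, if the arm or the gripper's body presses on something with over 40 N, if the wrist force passes 120 N, or if a joint passes its speed limit or range.

## Working session

There is one attempt and no reset: what is moved stays moved. The work goes in short steps, Python scripts to look and compute and a tool call to move; the robot and the scene stay as the last step left them, time stands still between calls to the robot, and variables do not carry over. Pictures are saved under pics/ and viewed, and the job is handed in when it is done.

Besides the shell and the picture viewer there is one more tool, called after "Request:" by a JSON object that holds its "method" and its "body", one argument or row to a line. drive_tool: Moves the arm, as the interface text tells. Its arguments: {"type":"object","properties":{"targets":{"type":"array"},"grip_force":{"type":"number"}},"required":["targets"]}

```bash
ls; mkdir -p pics
cat > h.py <<'E'
import numpy as np, cv2
from cell import status, imaging, workorder, look_for, outline_of
from scipy.spatial.transform import Rotation as R
def toolT():
    o=status.get_obs(); q=o["eef_rot"]; T=np.eye(4)
    T[:3,:3]=R.from_quat([q[1],q[2],q[3],q[0]]).as_matrix(); T[:3,3]=o["position"]; return T
def camT(name,tT=None):
    i=imaging.camera_info(name)
    return (i["T"] if name!="wrist" else (toolT() if tT is None else tT)@np.array(i["hand_eye"])),i
def K(i): return np.array([[i["fx"],0,i["cx"]],[0,i["fy"],i["cy"]],[0,0,1.]]), np.array([i["k1"],0,0,0.])
def ray(px,i):
    k,d=K(i); p=cv2.undistortPoints(np.array(px,float).reshape(-1,1,2),k,d).reshape(-1,2)
    return np.c_[p,np.ones(len(p))]
def world(px,depth,name,tT=None):
    T,i=camT(name,tT); T=np.array(T); px=np.array(px,float).reshape(-1,2)
    z=np.array([depth[int(round(v)),int(round(u))] for u,v in px])
    return (ray(px,i)*z[:,None])@T[:3,:3].T+T[:3,3]
def onplane(px,h,name,tT=None):
    T,i=camT(name,tT); T=np.array(T); r=ray(px,i)@T[:3,:3].T
    return T[:3,3]+r*((h-T[2,3])/r[:,2])[:,None]
def proj(P,name,tT=None):
    T,i=camT(name,tT); T=np.linalg.inv(np.array(T)); k,d=K(i)
    p=np.array(P,float).reshape(-1,3)@T[:3,:3].T+T[:3,3]
    return cv2.projectPoints(p,np.zeros(3),np.zeros(3),k,d)[0].reshape(-1,2)
def snap(name,fn):
    im,d=imaging.snapshot(name); cv2.imwrite("pics/"+fn+".png",im[:,:,::-1]); np.savez("pics/"+fn+".npz",im=im,d=d); return im,d
E
python3 - <<'E'
from h import *
o=status.get_obs(); print(o)
for n in ("scene","side","wrist"):
    snap(n,n+"0")
    print(n,imaging.camera_info(n))
E
```

```text
pics
{'time_s': 0.0, 'joints': array([-1.17600294e+00,  3.20272057e-01,  1.56565166e+00,  5.11395276e-06,
        1.25737374e+00, -2.00185019e-02]), 'qvel': array([ 0.0008789 ,  0.00100696,  0.00184466, -0.00012358,  0.00060662,
        0.00038585]), 'effort': array([ 2.06383957e-03, -4.12465417e+01, -2.31970632e+01,  7.27993716e-02,
        4.54833987e-02, -1.42139929e-04]), 'position': array([ 0.2315215 , -0.52574361,  0.18514233]), 'eef_rot': array([-4.81909529e-04,  8.37560540e-01, -5.46343861e-01, -7.03101595e-04]), 'wrist_force': array([-0.02888631, -0.05662714, -0.2420879 ]), 'wrist_torque': array([-0.00402747, -0.0357886 ,  0.06513528]), 'grip_width': 1.0004599968812318}
scene {'fx': 381.56685799074927, 'fy': 381.56685799074927, 'cx': 286.54774824899533, 'cy': 207.44020299511575, 'k1': -0.05360336917877551, 'T': array([[-0.6520621 ,  0.60988244, -0.45039807,  0.98898602],
       [ 0.75814266,  0.51989796, -0.39360616,  0.49902539],
       [-0.00589245, -0.59812165, -0.80138366,  1.10499233],
       [ 0.        ,  0.        ,  0.        ,  1.        ]])}
side {'fx': 459.726288
[... 153 characters left out ...]
.20787702,  0.15474832],
       [-0.31689932, -0.69025887,  0.65047484, -0.898048  ],
       [-0.01230448, -0.682773  , -0.73052695,  1.1628572 ],
       [ 0.        ,  0.        ,  0.        ,  1.        ]])}
wrist {'fx': 333.56960349508256, 'fy': 333.56960349508256, 'cx': 279.3430941504973, 'cy': 208.79023754224235, 'k1': 0.01214415818199588, 'hand_eye': array([[ 9.99999512e-01, -3.84565755e-04, -9.10256796e-04,
         1.86149213e-04],
       [ 6.34610829e-04,  9.56028161e-01,  2.93274193e-01,
        -8.32421680e-02],
       [ 7.57447919e-04, -2.93274628e-01,  9.56027938e-01,
        -1.98229212e-01],
       [ 0.00000000e+00,  0.00000000e+00,  0.00000000e+00,
         1.00000000e+00]])}
```

View pics/scene0.png

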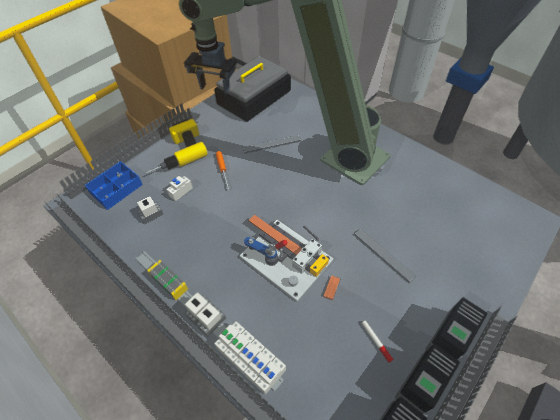

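View pics/side0.png

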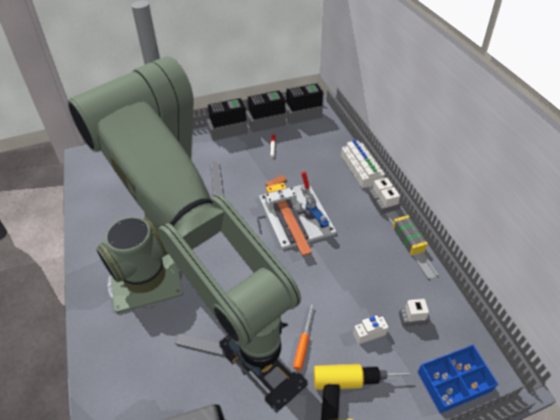

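View pics/wrist0.png

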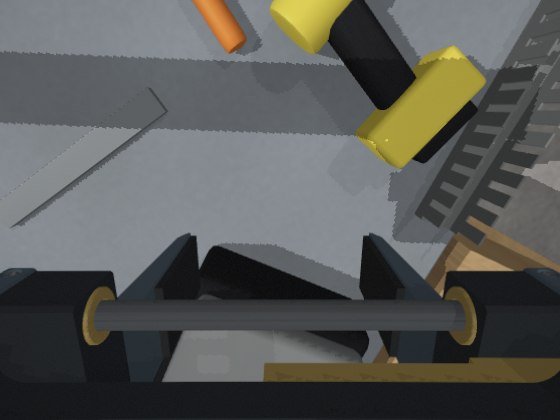

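Run:
```python
from h import *
for n in ("scene","side"):
    print(n, status.get_obs()["time_s"])
    d=np.load(f"pics/{n}0.npz")["d"]
    for l in ("jig","bar","bar_tail","strap_tip","post_top","lever_tip","lever_pivot","stop_face","drill_plate"):
        r=look_for(l,n)
        print(l,[(np.round(x["pixel"]).tolist(),round(x["score"],2),np.round(world([x["pixel"]],d,n)[0],3).tolist()) for x in r[:3]])
```

```text
scene 0.15
jig [([287.0, 260.0], 0.65, [0.538, 0.104, 0.018])]
bar [([267.0, 144.0], 0.89, [0.177, -0.314, 0.009]), ([271.0, 229.0], 0.69, [0.489, -0.007, 0.031]), ([286.0, 258.0], 0.61, [0.533, 0.094, 0.015])]
bar_tail [([272.0, 234.0], 0.87, [0.499, 0.005, 0.029]), ([269.0, 142.0], 0.73, [0.164, -0.314, 0.01]), ([386.0, 254.0], 0.61, [0.308, 0.335, 0.012])]
strap_tip [([287.0, 258.0], 0.6, [0.53, 0.098, 0.015]), ([381.0, 340.0], 0.16, [0.553, 0.477, -0.002])]
post_top [([382.0, 339.0], 0.53, [0.549, 0.476, -0.001])]
lever_tip []
lever_pivot [([176.0, 186.0], 0.74, [0.587, -0.377, 0.062]), ([271.0, 245.0], 0.46, [0.56, 0.06, 0.093])]
stop_face [([284.0, 257.0], 0.77, [0.54, 0.095, 0.03]), ([330.0, 287.0], 0.55, [0.52, 0.265, 0.01])]
drill_plate [([284.0, 259.0], 0.79, [0.539, 0.094, 0.016]), ([380.0, 340.0], 0.23, [0.553, 0.474, -0.005])]
side 0.6
jig [([296.0, 212.0], 0.73, [0.523, 0.071, 0.03])]
bar [([195.0, 342.0], 0.92, [0.104, -0.272, 0.009]), ([297.0, 229.0], 0.81, [0.5, 0.0, 0.032]), ([215.0, 178.0], 0.63, [0.308, 0.352, 0.005])]
bar_tail [([296.0, 228.0], 0.89, [0.497, 0.006, 0.034]), ([272.0, 145.0], 0.74, [0.56, 0.455, 0.015]), ([215.0, 174.0], 0.69, [0.312, 0.368, 0.011])]
strap_tip [([318.0, 217.0], 0.74, [0.57, 0.002, 0.064])]
post_top [([295.0, 214.0], 0.93, [0.518, 0.068, 0.03])]
lever_tip [([307.0, 191.0], 0.72, [0.561, 0.077, 0.116])]
lever_pivot [([307.0, 195.0], 0.67, [0.592, 0.151, 0.016])]
stop_face [([296.0, 213.0], 0.85, [0.524, 0.075, 0.026])]
drill_plate [([298.0, 212.0], 0.71, [0.155, -0.898, 1.163])]
```

Run:
```python
from h import *
a=np.load("pics/scene0.npz")["im"][200:310,230:350,::-1]; b=np.load("pics/side0.npz")["im"][160:260,245:345,::-1]
cv2.imwrite("pics/z0.png",np.hstack([cv2.resize(a,(400,400*110//120),interpolation=2)[:366],cv2.resize(b,(366,366),interpolation=2)]))
for n,pts in (("side",[(307,250),(289,213)]),("scene",[(252,219),(296,246)])):
    d=np.load(f"pics/{n}0.npz")["d"]
    p=onplane(pts,0.034,n); print(p, np.arctan2(*(p[1]-p[0])[:2]))
```

```text
[[ 0.49943407 -0.09063136  0.034     ]
 [ 0.49798054  0.07411311  0.034     ]] -0.008822705955276303
[[ 0.50141123 -0.08490258  0.034     ]
 [ 0.48593285  0.09865634  0.034     ]] -0.08412479530680565
```

View pics/z0.png

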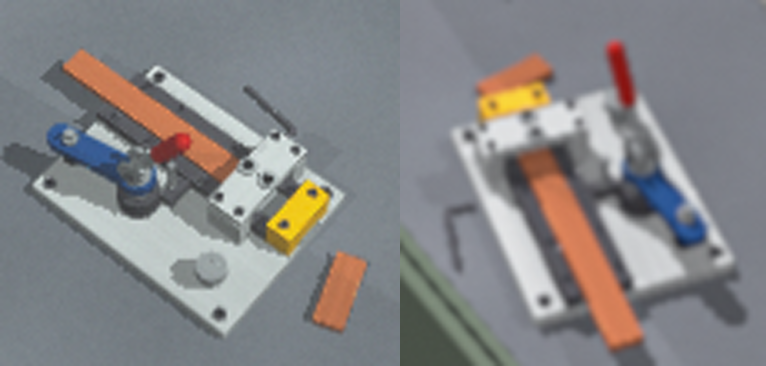

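```bash
cat >> h.py <<'E'
def go(p,yaw,tilt=None):
    """numbers for tool at p, pointing down, jaw x at world yaw"""
    T=toolT(); R1=np.array([[np.cos(yaw),np.sin(yaw),0],[np.sin(yaw),-np.cos(yaw),0],[0,0,-1.]])
    s=T[:3,:3].T@(np.array(p)-T[:3,3]); w=R.from_matrix(T[:3,:3].T@R1).as_rotvec()
    print("shift",np.round(s,4),"turn",np.round(w,4))
E
python3 -c "
from h import *
go([0.53,0.10,0.25],0.05)"
```

```text
shift [-0.453  -0.5253 -0.064 ] turn [ 0.000e+00 -2.000e-04 -1.206e+00]
```

Request:
{"method": "drive_tool", "body": {
  "targets": [
    [0.0,-0.453,-0.525,-0.064,0,0,-1.206],
    [0.0,-0.453,-0.525,-0.064,0,0,-1.206],
    [0.0,-0.453,-0.525,-0.064,0,0,-1.206],
    [0.0,-0.453,-0.525,-0.064,0,0,-1.206],
    [0.0,-0.453,-0.525,-0.064,0,0,-1.206],
    [0.0,-0.453,-0.525,-0.064,0,0,-1.206],
    [0.0,-0.453,-0.525,-0.064,0,0,-1.206],
    [0.0,-0.453,-0.525,-0.064,0,0,-1.206],
    [0.0,-0.453,-0.525,-0.064,0,0,-1.206],
    [0.0,-0.453,-0.525,-0.064,0,0,-1.206],
    [0.0,-0.453,-0.525,-0.064,0,0,-1.206],
    [0.0,-0.453,-0.525,-0.064,0,0,-1.206]
  ]
}}

```text
time_s: 2.05
position: [0.4461, -0.0747, 0.2324]
eef_rot: [0.0, 1.0, 0.025, 0.0]
wrist_force: [1.0, -1.1, -0.3]
grip_width: 0.154
```

```bash
python3 -c "
from h import *
go([0.53,0.10,0.25],0.05)"
```

```text
shift [ 0.0926 -0.1702 -0.0175] turn [ 0.0005 -0.001   0.0003]
```

Request:
{"method": "drive_tool", "body": {
  "targets": [
    [0.0,0.092,-0.17,-0.018,0,0,0],
    [0.0,0.092,-0.17,-0.018,0,0,0],
    [0.0,0.092,-0.17,-0.018,0,0,0],
    [0.0,0.092,-0.17,-0.018,0,0,0],
    [0.0,0.092,-0.17,-0.018,0,0,0],
    [0.0,0.092,-0.17,-0.018,0,0,0],
    [0.0,0.092,-0.17,-0.018,0,0,0]
  ]
}}

```text
time_s: 2.63
position: [0.5292, 0.0987, 0.2495]
eef_rot: [0.0, 1.0, 0.026, -0.0]
wrist_force: [-0.1, -0.4, -0.2]
grip_width: 0.003
```

Run:
```python
from h import *
np.save("pics/T1.npy",toolT()); print(toolT()[:3,3])
snap("wrist","w1")
d=np.load("pics/w1.npz")["d"]
for l in ("bar","bar_tail","strap_tip","lever_tip"):
    r=look_for(l,"wrist")
    print(l,[(np.round(x["pixel"]).tolist(),round(x["score"],2),np.round(world([x["pixel"]],d,"wrist")[0],3).tolist()) for x in r[:3]])
```

```text
[0.52918769 0.0987405  0.24950191]
bar [([94.0, 36.0], 0.81, [0.302, 0.248, 0.01]), ([249.0, 210.0], 0.65, [0.49, 0.049, 0.033])]
bar_tail [([310.0, 209.0], 0.68, [0.557, 0.088, 0.144]), ([244.0, 209.0], 0.66, [0.485, 0.051, 0.034]), ([92.0, 35.0], 0.56, [0.3, 0.249, 0.01])]
strap_tip [([313.0, 245.0], 0.96, [0.574, 0.019, 0.068])]
lever_tip [([313.0, 208.0], 0.88, [0.56, 0.091, 0.151])]
```

View pics/w1.png

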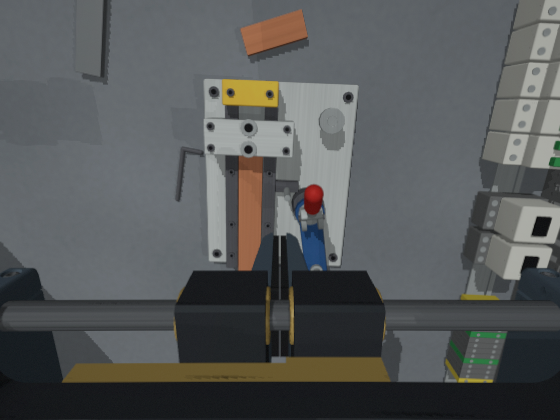

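Run:
```python
from h import *
z=np.load("pics/w1.npz"); im=z["im"]; T=np.load("pics/T1.npy")
cv2.imwrite("pics/w1z.png",cv2.resize(im[60:290,180:380,::-1],(690,600) if 0 else (520,598),interpolation=2))
P=onplane([(207,80),(358,83),(346,265),(209,262)],0.016,"wrist",T); print(P)
J=np.array([[-60,130],[130,130],[130,-115],[-60,-115]])/1e3
a=J-J.mean(0); b=P[:,:2]-P[:,:2].mean(0)
yaw=np.arctan2((a[:,0]*b[:,1]-a[:,1]*b[:,0]).sum(),(a*b).sum()); c,s=np.cos(yaw),np.sin(yaw); M=np.array([[c,-s],[s,c]])
o=P[:,:2].mean(0)-M@J.mean(0); print("jig",o,yaw,"resid",(J@M.T+o-P[:,:2])*1e3)
def j(x,y,zz): return np.r_[M@[x/1e3,y/1e3]+o,zz/1e3]
for n,p in dict(post=(75,-20,62),stop=(0,100,29),tailhome=(0,-140,29)).items(): print(n,j(*p))
# check with scene & side cameras
for n in ("scene","side","wrist"):
    f="w1" if n=="wrist" else n+"0"; g=np.load(f"pics/{f}.npz")["im"].copy()
    g=np.ascontiguousarray(g[:,:,::-1])
    pts=[j(-60,130,16),j(130,130,16),j(130,-115,16),j(-60,-115,16),j(-32,100,50),j(32,100,50),j(75,-20,82),j(-51,45,62),j(51,45,62),j(51,85,62)]
    for q in proj(pts,n,T): cv2.circle(g,tuple(np.round(q*8).astype(int).tolist()),8,(0,255,0),-1,shift=3)
    u,v=proj([j(30,0,30)],n,T)[0].astype(int); r=120 if n=="wrist" else 60
    u=max(u,r);v=max(v,r)
    cv2.imwrite(f"pics/chk_{n}.png",cv2.resize(g[v-r:v+r,u-r:u+r],(480,480),interpolation=2))
a=np.hstack([cv2.resize(cv2.imread(f"pics/chk_{n}.png"),(400,400)) for n in("scene","side")]); cv2.imwrite("pics/chk.png",a)
```

```text
[[ 0.43573208  0.20753962  0.016     ]
 [ 0.61825356  0.21365205  0.016     ]
 [ 0.63078962 -0.02925166  0.016     ]
 [ 0.43564983 -0.03469989  0.016     ]]
jig [0.49532593 0.08084967] 0.027523359565838824 resid [[-3.96100948  1.6096252 ]
 [ 3.44554354  0.72596776]
 [-2.34814184 -1.27752307]
 [ 2.86360779 -1.05806989]]
post [0.57084792 0.06292124 0.062     ]
stop [0.49257394 0.1808118  0.029     ]
tailhome [ 0.49917871 -0.0590973   0.029     ]
```

View pics/chk_wrist.png

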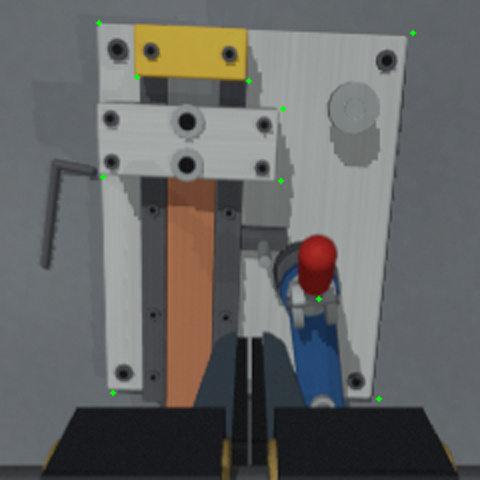

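View pics/chk.png

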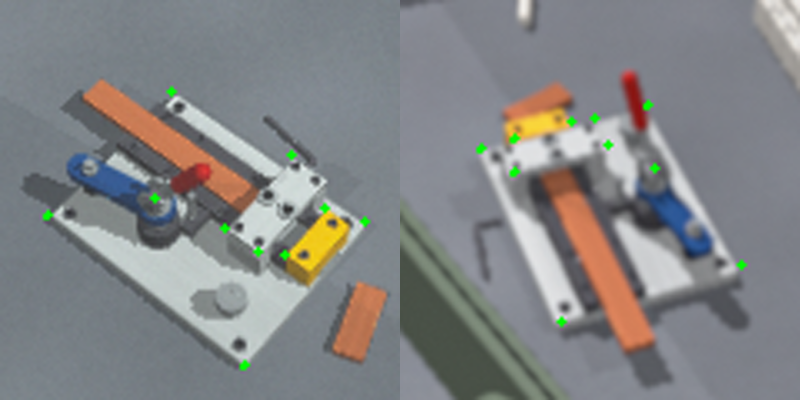

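View pics/w1z.png

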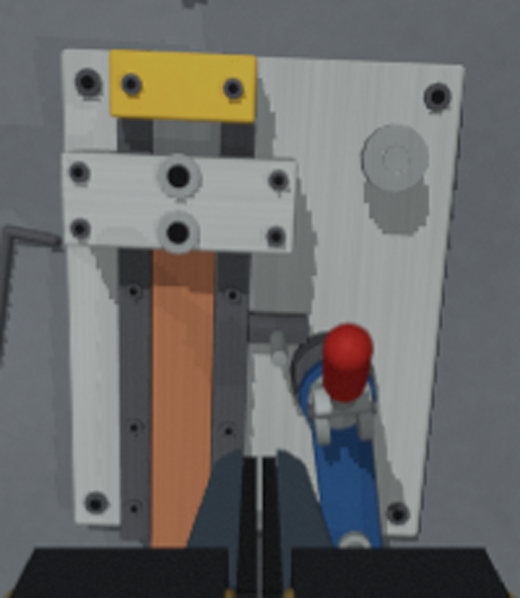

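```bash
cat > fit.py <<'E'
from h import *
from scipy.optimize import least_squares
T=np.load("pics/T1.npy")
W=[((63,50),(-60,130,16)),((463,68),(130,130,16)),((417,536),(130,-115,16)),((76,524),(-60,-115,16)),
((63,152),(-51,85,62)),((297,160),(51,85,62)),((293,251),(51,45,62)),((62,242),(-51,45,62)),((110,117),(-32,100,50)),((256,122),(32,100,50))]
W=[("wrist",np.array(a)/2.6+[180,60],b) for a,b in W]
import numpy as np
def obs(n,l,r,sc):
    # crop offset from saved chk: recompute
    return [(n,np.array(a)/sc+r,b) for a,b in l]
def model(q,pts):
    c,s=np.cos(q[2]),np.sin(q[2]); p=np.array(pts,float)/1e3
    return np.c_[q[0]+c*p[:,0]-s*p[:,1],q[1]+s*p[:,0]+c*p[:,1],p[:,2]]
def res(q,O,raw=False):
    out=[]
    for n in set(o[0] for o in O):
        L=[o for o in O if o[0]==n]
        e=proj(model(q,[o[2] for o in L]),n,T)-np.array([o[1] for o in L])
        out.append((n,e))
    return out if raw else np.concatenate([e.ravel() for _,e in out])
E
python3 - <<'E'
from fit import *
# crop centres used for chk.png (r=60, zoom 400/120)
o=np.array([0.49532593,0.08084967,0.027523359565838824])
O=list(W)
S={"scene":[((168,92),(-60,-115,16)),((45,216),(130,-115,16)),((243,366),(130,130,16)),((298,136),(-51,45,62)),((236,241),(51,45,62))],
"side":[((162,322),(-60,-115,16)),((342,268),(130,-115,16)),((82,150),(-60,130,16))]}
for n,l in S.items():
    u,v=proj(model(o,[(30,0,30)]),n)[0].astype(int); O+=obs(n,l,np.array([u-60,v-60]),400/120)
for nm,OO in (("wrist",W),("scene",[x for x in O if x[0]=="scene"]),("side",[x for x in O if x[0]=="side"]),("all",O)):
    r=least_squares(res,o,args=(OO,),loss="soft_l1"); print(nm,r.x)
    for n,e in res(r.x,OO,True): print(n,np.round(e,1).tolist())
np.save("jig.npy",r.x)
E
```

```text
wrist [0.49269347 0.08065525 0.01268241]
wrist [[-1.2, -1.5], [2.1, -1.8], [0.7, 0.8], [-1.3, 0.7], [-0.9, -0.4], [0.5, 0.3], [0.2, 1.1], [0.5, 1.0], [-0.3, -0.3], [-0.1, 0.1]]
scene [0.49556258 0.08398726 0.0337824 ]
scene [[1.1, 0.2], [0.7, 0.4], [0.7, -0.3], [-1.9, 5.9], [-3.0, -3.7]]
side [0.49656865 0.07608928 0.02323628]
side [[-0.2, -0.1], [0.4, 0.1], [-0.2, -0.1]]
all [0.49329765 0.08064797 0.01932471]
wrist [[-1.4, -1.2], [1.9, -2.6], [1.7, 0.3], [-0.3, 1.0], [-0.8, -0.1], [0.6, -0.0], [0.5, 0.8], [0.8, 1.3], [-0.3, -0.1], [-0.2, -0.1]]
scene [[1.3, -0.9], [0.4, -1.4], [-0.5, -1.5], [-2.2, 5.2], [-3.6, -4.8]]
side [[-1.8, -0.9], [-1.1, -0.5], [-1.4, -0.8]]
```

```bash
python3 -c "
from h import *
go([0.499,-0.14,0.25],0.022); go([0.499,-0.14,0.015],0.022)"
```

```text
shift [-4.090e-02  2.348e-01  1.000e-04] turn [0.0003 0.     0.0262]
shift [-0.0409  0.2347  0.2351] turn [0.0003 0.     0.0262]
```

Request:
{"method": "drive_tool", "body": {
  "targets": [
    [0,-0.007,0.039,0,0,0,0.026],
    [0,-0.014,0.079,0,0,0,0.026],
    [0,-0.021,0.118,0,0,0,0.026],
    [0,-0.028,0.158,0,0,0,0.026],
    [0,-0.034,0.197,0.01,0,0,0.026],
    [0,-0.041,0.235,0.03,0,0,0.026],
    [0,-0.041,0.235,0.07,0,0,0.026],
    [0,-0.041,0.235,0.11,0,0,0.026],
    [0,-0.041,0.235,0.15,0,0,0.026],
    [0,-0.041,0.235,0.19,0,0,0.026],
    [0,-0.041,0.235,0.22,0,0,0.026],
    [0,-0.041,0.235,0.235,0,0,0.026]
  ]
}}

```text
time_s: 3.88
position: [0.4963, -0.1392, 0.0114]
eef_rot: [-0.001, 1.0, 0.011, -0.003]
wrist_force: [-0.5, -0.6, -0.7]
grip_width: 0.001
```

Run:
```python
from h import *
T=toolT(); print(T[:3,3],status.get_obs()["wrist_force"])
im,_=snap("side","s2")
cv2.imwrite("pics/s2z.png",cv2.resize(im[160:300,230:370,::-1],(560,560),interpolation=2))
go([0.497,-0.04,0.015],0.022)
```

```text
[ 0.49629141 -0.13919926  0.01142095] [-0.45989523 -0.59474531 -0.71988862]
shift [ 0.0037 -0.0988 -0.0046] turn [-0.0027  0.0088  0.0002]
```

View pics/s2z.png

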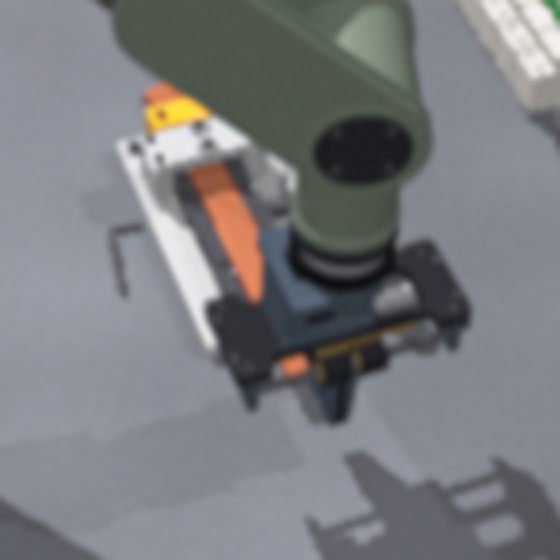

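Request:
{"method": "drive_tool", "body": {
  "targets": [
    [0,0,-0.012,0,0,0,0],
    [0,0,-0.024,0,0,0,0],
    [0,0,-0.028,0,0,0,0],
    [0,0,-0.031,0,0,0,0],
    [0,0,-0.034,0,0,0,0],
    [0,0,-0.037,0,0,0,0],
    [0,0,-0.04,0,0,0,0],
    [0,0,-0.043,0,0,0,0],
    [0,0,-0.046,0,0,0,0],
    [0,0,-0.049,0,0,0,0],
    [0,0,-0.052,0,0,0,0]
  ]
}}

```text
time_s: 4.85
position: [0.4985, -0.0868, 0.0148]
eef_rot: [0.0, 1.0, 0.012, -0.0]
wrist_force: [-0.3, 0.3, 0.1]
grip_width: 0.006
```

Request:
{"method": "drive_tool", "body": {
  "targets": [
    [0,0,-0.002,0,0,0,0],
    [0,0,-0.004,0,0,0,0],
    [0,0,-0.006,0,0,0,0],
    [0,0,-0.008,0,0,0,0],
    [0,0,-0.008,0,0,0,0]
  ]
}}

```text
time_s: 5.27
position: [0.4983, -0.0788, 0.0149]
eef_rot: [0.0, 1.0, 0.012, -0.0]
wrist_force: [0.3, 0.2, 0.5]
grip_width: 0.008
```

Run:
```python
from h import *
T=toolT(); print(T[:3,3],status.get_obs()["wrist_force"])
im,d=snap("side","s3")
jm,_=snap("scene","c3"); kn,_=snap("wrist","w3")
cv2.imwrite("pics/s3z.png",np.hstack([cv2.resize(im[160:300,230:370,::-1],(400,400),interpolation=2),cv2.resize(jm[190:320,220:350,::-1],(400,400),interpolation=2)]))
```

```text
[ 0.49834376 -0.07877288  0.01489505] [0.33455081 0.18720659 0.47938391]
```

View pics/s3z.png

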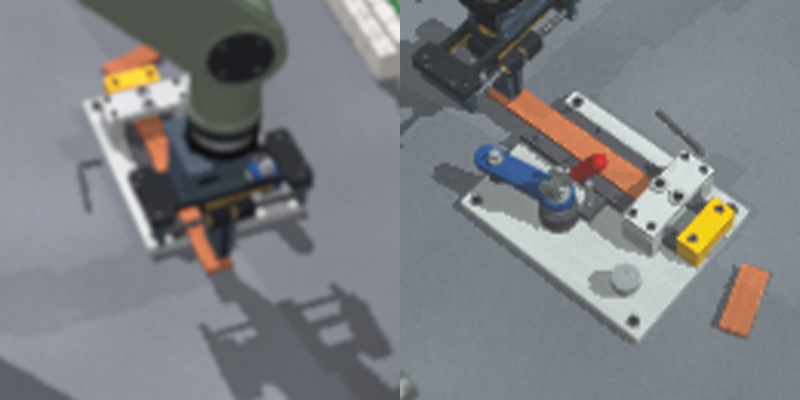

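View pics/w3.png

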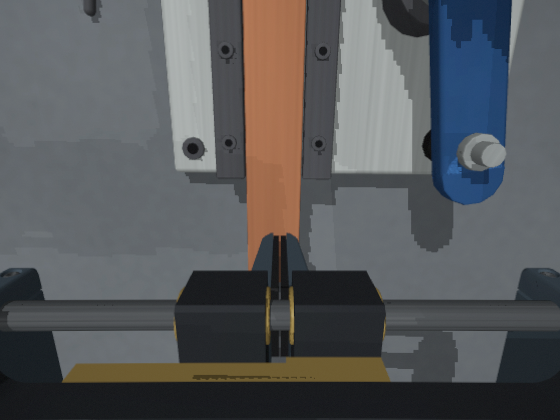

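Run:
```python
from h import *
im=np.load("pics/s3.npz")["im"]; jm=np.load("pics/c3.npz")["im"]
T=toolT()
a=np.ascontiguousarray(im[:,:,::-1]); b=np.ascontiguousarray(jm[:,:,::-1])
print(proj([T[:3,3]],"side"),proj([T[:3,3]],"scene"),proj([T[:3,3]],"wrist",T))
cv2.imwrite("pics/s3zz.png",np.hstack([cv2.resize(a[220:270,280:330],(400,400),interpolation=0),cv2.resize(b[195:245,225:275],(400,400),interpolation=0)]))
d=np.load("pics/s3.npz")["d"]
np.set_printoptions(linewidth=200)
for v in range(228,262,3): print(v,[ (u,np.round(world([(u,v)],d,"side")[0],3).tolist()) for u in (298,303,307,311)])
```

```text
[[305.19564101 251.07354252]] [[254.24435572 222.51277169]] [[279.83887024 242.4557336 ]]
228 [(298, [0.462, -0.105, 0.169]), (303, [0.477, -0.107, 0.166]), (307, [0.49, -0.105, 0.159]), (311, [0.502, -0.106, 0.154])]
231 [(298, [0.462, -0.107, 0.158]), (303, [0.476, -0.108, 0.154]), (307, [0.49, -0.105, 0.145]), (311, [0.502, -0.107, 0.142])]
234 [(298, [0.495, -0.021, 0.034]), (303, [0.476, -0.111, 0.144]), (307, [0.487, -0.114, 0.143]), (311, [0.5, -0.113, 0.136])]
237 [(298, [0.46, -0.111, 0.137]), (303, [0.475, -0.114, 0.135]), (307, [0.485, -0.119, 0.136]), (311, [0.507, -0.097, 0.102])]
240 [(298, [0.486, -0.046, 0.036]), (303, [0.487, -0.086, 0.083]), (307, [0.495, -0.098, 0.094]), (311, [0.508, -0.098, 0.088])]
243 [(298, [0.483, -0.053, 0.031]), (303, [0.488, -0.085, 0.066]), (307, [0.495, -0.098, 0.079]), (311, [0.508, -0.1, 0.076])]
246 [(298, [0.479, -0.066, 0.033]), (303, [0.489, -0.082, 0.048]), (307, [0.497, -0.094, 0.059]), (311, [0.527, -0.057, 0.002])]
249 [(298, [0.485, -0.051, -0.003]), (303, [0.488, -0.086, 0.039]), (307, [0.498, -0.094, 0.043]), (311, [0.522, -0.069, 0.003])]
252 [(298, [0.479, -0.066, 0.002]), (303, [0.485, -0.093, 0.033]), (307, [0.496, -0.099, 0.035]), (311, [0.518, -0.08, 0.003])]
255 [(298, [0.475, -0.078, 0.003]), (303, [0.484, -0.098, 0.025]), (307, [0.504, -0.083, -0.003]), (311, [0.516, -0.086, -0.004])]
258 [(298, [0.473, -0.084, -0.004]), (303, [0.487, -0.092, -0.0]), (307, [0.499, -0.095, -0.002]), (311, [0.512, -0.098, -0.004])]
261 [(298, [0.468, -0.098, 0.0]), (303, [0.485, -0.098, -0.008]), (307, [0.495, -0.106, -0.001]), (311, [0.508, -0.107, -0.006])]
```

View pics/s3zz.png

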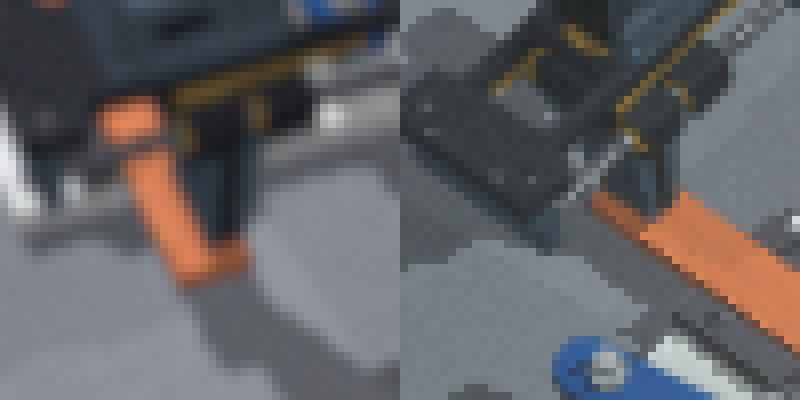

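Run:
```python
from h import *
f=lambda n:np.load(f"pics/{n}.npz")["im"][:,:,::-1]
r=lambda a:cv2.resize(np.ascontiguousarray(a),(390,290),interpolation=0)
cv2.imwrite("pics/cmp.png",np.vstack([np.hstack([r(f("side0")[215:270,275:349]),r(f("s3")[215:270,275:349])]),np.hstack([r(f("scene0")[195:250,235:309]),r(f("c3")[195:250,235:309])])]))
print(toolT()[:3,3],status.get_obs()["wrist_force"],status.get_obs()["time_s"])
```

```text
[ 0.49840024 -0.07909382  0.01489242] [ 0.39094132 -0.28314248  0.57828206] 5.4167
```

View pics/cmp.png

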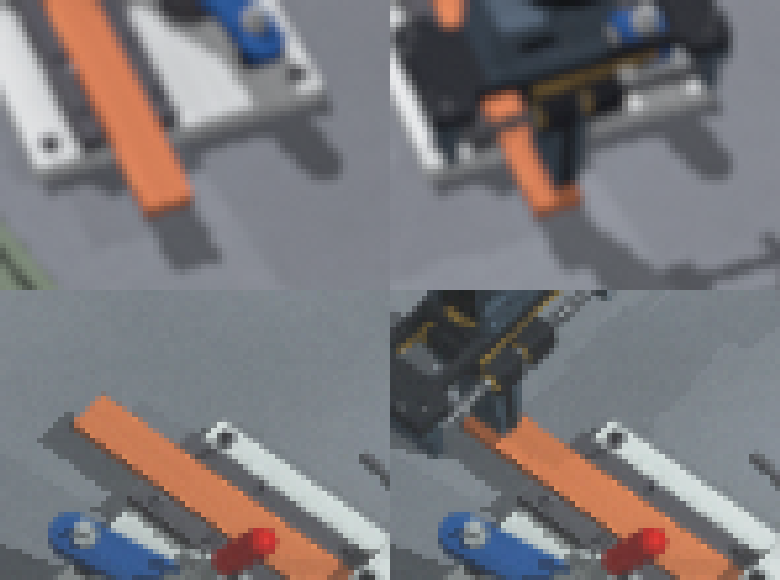

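Run:
```python
from h import *
print([proj([[0.4963,-0.1392,z],[0.4963,-0.1552,z]],"side").round(1).tolist() for z in (0.0115,0.035)])
im=np.load("pics/s2.npz")["im"];d=np.load("pics/s2.npz")["d"]
cv2.imwrite("pics/s2zz.png",cv2.resize(np.ascontiguousarray(im[235:285,285:345,::-1]),(720,600),interpolation=0))
for u in (308,311,313,315,317): print(u,[(v,np.round(world([(u,v)],d,"side")[0],3).tolist()) for v in range(256,272,2)])
```

```text
[[[311.4, 266.6], [313.3, 270.7]], [[311.7, 262.1], [313.6, 266.1]]]
308 [(256, [0.485, -0.134, 0.063]), (258, [0.488, -0.129, 0.046]), (260, [0.499, -0.105, 0.0]), (262, [0.496, -0.113, 0.001]), (264, [0.493, -0.119, 0.001]), (266, [0.491, -0.125, -0.001]), (268, [0.487, -0.134, 0.002]), (270, [0.485, -0.141, 0.002])]
311 [(256, [0.475, -0.179, 0.124]), (258, [0.485, -0.158, 0.085]), (260, [0.486, -0.157, 0.073]), (262, [0.486, -0.156, 0.062]), (264, [0.487, -0.156, 0.051]), (266, [0.499, -0.131, 0.002]), (268, [0.497, -0.135, -0.002]), (270, [0.494, -0.144, 0.001])]
313 [(256, [0.481, -0.179, 0.122]), (258, [0.491, -0.158, 0.081]), (260, [0.49, -0.161, 0.075]), (262, [0.49, -0.162, 0.068]), (264, [0.492, -0.159, 0.052]), (266, [0.493, -0.157, 0.039]), (268, [0.503, -0.137, -0.002]), (270, [0.5, -0.145, 0.0])]
315 [(256, [0.497, -0.157, 0.087]), (258, [0.496, -0.16, 0.082]), (260, [0.499, -0.155, 0.065]), (262, [0.5, -0.155, 0.054]), (264, [0.498, -0.159, 0.05]), (266, [0.511, -0.134, 0.001]), (268, [0.509, -0.139, -0.001]), (270, [0.507, -0.145, -0.003])]
317 [(256, [0.505, -0.155, 0.082]), (258, [0.503, -0.16, 0.078]), (260, [0.504, -0.158, 0.066]), (262, [0.504, -0.161, 0.06]), (264, [0.506, -0.158, 0.045]), (266, [0.518, -0.133, -0.004]), (268, [0.514, -0.142, -0.001]), (270, [0.512, -0.147, -0.003])]
```

View pics/s2zz.png

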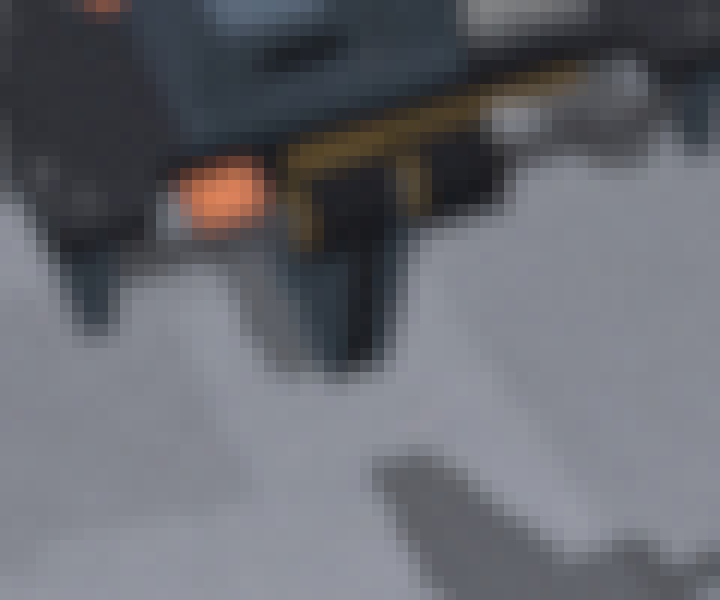

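Request:
{"method": "drive_tool", "body": {
  "targets": [
    [0,0,0.02,-0.002,0,0,0],
    [0,0,0.045,0,0,0,0],
    [0,0,0.061,0,0,0,0],
    [0,0,0.061,0.004,0,0,0],
    [0,0,0.061,0.008,0,0,0],
    [0,0,0.061,0.011,0,0,0],
    [0,0,0.061,0.011,0,0,0]
  ]
}}

```text
time_s: 6.0
position: [0.4989, -0.1391, 0.003]
eef_rot: [-0.0, 1.0, 0.012, -0.001]
wrist_force: [-0.1, 0.0, -0.2]
grip_width: 0.004
```

Run:
```python
from h import *
T=toolT(); print(T[:3,3],status.get_obs()["wrist_force"])
im,d=snap("side","s4")
p=proj([T[:3,3]],"side")[0]; print(p)
cv2.imwrite("pics/s4zz.png",cv2.resize(np.ascontiguousarray(im[235:285,285:345,::-1]),(720,600),interpolation=0))
for u in (311,313,315): print(u,[(v,np.round(world([(u,v)],d,"side")[0],3).tolist()) for v in range(260,274,1)])
```

```text
[ 0.4989327  -0.1390583   0.00297333] [-0.05163023  0.04474078 -0.21191644]
[312.0911904  267.98174412]
311 [(260, [0.486, -0.155, 0.07]), (261, [0.489, -0.149, 0.056]), (262, [0.488, -0.151, 0.055]), (263, [0.489, -0.15, 0.047]), (264, [0.49, -0.149, 0.041]), (265, [0.489, -0.152, 0.04]), (266, [0.499, -0.13, 0.001]), (267, [0.497, -0.135, 0.003]), (268, [0.495, -0.139, 0.005]), (269, [0.495, -0.14, 0.001]), (270, [0.496, -0.139, -0.006]), (271, [0.493, -0.145, -0.002]), (272, [0.492, -0.149, -0.002]), (273, [0.489, -0.156, 0.004])]
313 [(260, [0.491, -0.159, 0.073]), (261, [0.49, -0.161, 0.071]), (262, [0.491, -0.16, 0.065]), (263, [0.492, -0.159, 0.058]), (264, [0.489, -0.164, 0.061]), (265, [0.492, -0.16, 0.05]), (266, [0.493, -0.157, 0.039]), (267, [0.492, -0.16, 0.039]), (268, [0.493, -0.158, 0.031]), (269, [0.502, -0.14, -0.003]), (270, [0.501, -0.143, -0.003]), (271, [0.497, -0.151, 0.003]), (272, [0.497, -0.153, 0.002]), (273, [0.496, -0.155, -0.001])]
315 [(260, [0.499, -0.156, 0.065]), (261, [0.498, -0.158, 0.063]), (262, [0.498, -0.159, 0.061]), (263, [0.499, -0.156, 0.051]), (264, [0.5, -0.156, 0.045]), (265, [0.499, -0.158, 0.043]), (266, [0.5, -0.157, 0.036]), (267, [0.499, -0.159, 0.034]), (268, [0.511, -0.135, -0.008]), (269, [0.506, -0.145, 0.002]), (270, [0.506, -0.146, -0.002]), (271, [0.505, -0.15, -0.001]), (272, [0.502, -0.156, 0.003]), (273, [0.502, -0.155, -0.003])]
```

View pics/s4zz.png

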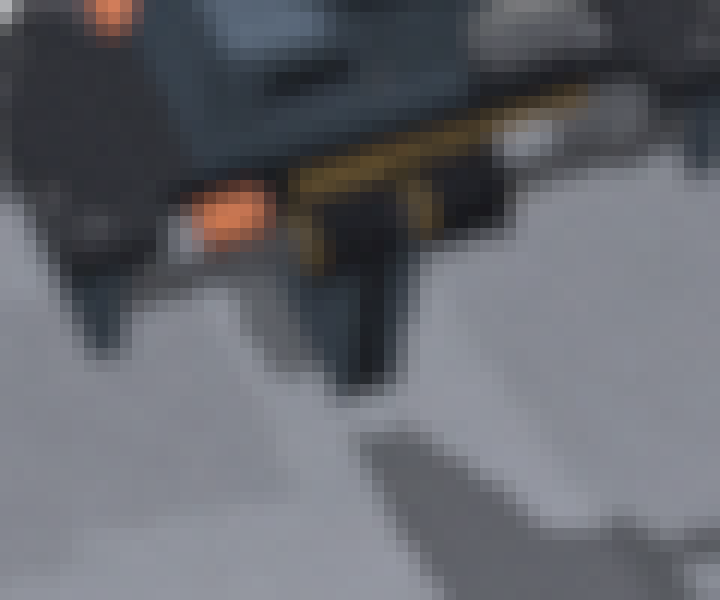

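Request:
{"method": "drive_tool", "body": {
  "targets": [
    [0,0,0,0.004,0,0,0],
    [0,0,0,0.008,0,0,0],
    [0,0,0,0.011,0,0,0],
    [0,0,0,0.013,0,0,0],
    [0,0,0,0.013,0,0,0]
  ]
}}

```text
time_s: 6.47
position: [0.4995, -0.1398, -0.0097]
eef_rot: [-0.0, 1.0, 0.012, -0.0]
wrist_force: [0.8, -0.8, -0.6]
grip_width: 0.004
```

Run:
```python
from h import *
T=toolT(); print(T[:3,3],status.get_obs()["wrist_force"])
im,d=snap("side","s5")
cv2.imwrite("pics/s5zz.png",cv2.resize(np.ascontiguousarray(im[235:285,285:345,::-1]),(480,400),interpolation=0))
for u in (313,315): print(u,[(v,np.round(world([(u,v)],d,"side")[0],3).tolist()) for v in range(264,275,1)])
```

```text
[ 0.49946977 -0.13979732 -0.00965262] [ 0.81761336 -0.77555767 -0.64863008]
313 [(264, [0.493, -0.157, 0.049]), (265, [0.492, -0.159, 0.048]), (266, [0.491, -0.161, 0.046]), (267, [0.492, -0.16, 0.038]), (268, [0.492, -0.16, 0.034]), (269, [0.493, -0.16, 0.028]), (270, [0.492, -0.163, 0.028]), (271, [0.499, -0.148, -0.001]), (272, [0.498, -0.149, -0.004]), (273, [0.496, -0.154, -0.003]), (274, [0.495, -0.157, -0.004])]
315 [(264, [0.499, -0.158, 0.048]), (265, [0.5, -0.157, 0.041]), (266, [0.5, -0.158, 0.038]), (267, [0.499, -0.16, 0.036]), (268, [0.501, -0.156, 0.025]), (269, [0.501, -0.157, 0.02]), (270, [0.506, -0.147, -0.0]), (271, [0.504, -0.15, -0.001]), (272, [0.503, -0.154, -0.0]), (273, [0.5, -0.16, 0.004]), (274, [0.5, -0.162, 0.002])]
```

View pics/s5zz.png

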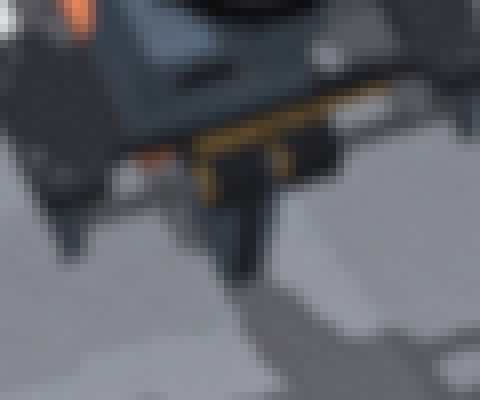

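Request:
{"method": "drive_tool", "body": {
  "targets": [
    [0,0,-0.012,0,0,0,0],
    [0,0,-0.02,0,0,0,0],
    [0,0,-0.023,0,0,0,0],
    [0,0,-0.026,0,0,0,0],
    [0,0,-0.029,0,0,0,0],
    [0,0,-0.032,0,0,0,0],
    [0,0,-0.035,0,0,0,0],
    [0,0,-0.038,0,0,0,0]
  ]
}}

```text
time_s: 7.18
position: [0.4992, -0.1022, -0.009]
eef_rot: [0.0, 1.0, 0.012, 0.0]
wrist_force: [1.4, -3.0, -0.2]
grip_width: 0.005
```

Request:
{"method": "drive_tool", "body": {
  "targets": [
    [0,0,-0.003,0,0,0,0],
    [0,0,-0.006,0,0,0,0],
    [0,0,-0.009,0,0,0,0],
    [0,0,-0.012,0,0,0,0],
    [0,0,-0.015,0,0,0,0]
  ]
}}

```text
time_s: 7.6
position: [0.4987, -0.0869, -0.009]
eef_rot: [0.0, 1.0, 0.012, 0.0]
wrist_force: [0.6, -4.0, -0.5]
grip_width: 0.001
```

Run:
```python
from h import *
T=toolT(); print(T[:3,3],status.get_obs()["wrist_force"])
im,d=snap("scene","c6")
cv2.imwrite("pics/c6z.png",cv2.resize(np.ascontiguousarray(im[195:295,235:345,::-1]),(660,600),interpolation=2))
```

```text
[ 0.49871663 -0.08688769 -0.00898588] [ 0.64230696 -3.98687772 -0.52334929]
```

View pics/c6z.png

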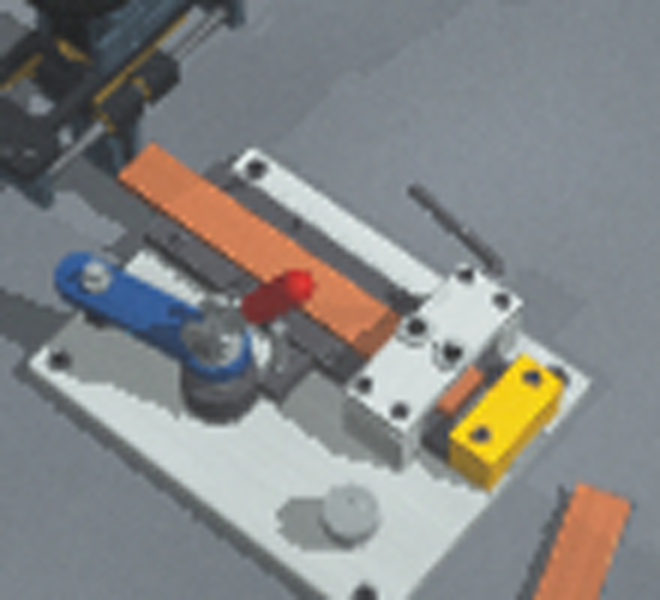

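Request:
{"method": "drive_tool", "body": {
  "targets": [
    [0,0,-0.003,0,0,0,0],
    [0,0,-0.006,0,0,0,0],
    [0,0,-0.008,0,0,0,0],
    [0,0,-0.009,0,0,0,0]
  ]
}}

```text
time_s: 7.98
position: [0.4985, -0.0779, -0.009]
eef_rot: [0.0, 1.0, 0.012, 0.0]
wrist_force: [0.4, -4.1, 2.0]
grip_width: 0.005
```

Request:
{"method": "drive_tool", "body": {
  "targets": [
    [0,0,-0.001,0,0,0,0],
    [0,0,-0.002,0,0,0,0],
    [0,0,-0.003,0,0,0,0]
  ]
}}

```text
time_s: 8.23
position: [0.4985, -0.0765, -0.009]
eef_rot: [0.001, 1.0, 0.013, 0.0]
wrist_force: [-0.7, -13.6, 0.9]
grip_width: 0.005
```

Request:
{"method": "drive_tool", "body": {
  "targets": [
    [0,0,-0.001,0,0,0,0],
    [0,0,-0.001,0,0,0,0]
  ]
}}

```text
time_s: 8.4
position: [0.4986, -0.0766, -0.0089]
eef_rot: [0.002, 1.0, 0.013, 0.0]
wrist_force: [-0.9, -15.0, 1.3]
grip_width: 0.003
```

Run:
```python
from h import *
T=toolT(); print(T[:3,3],status.get_obs()["wrist_force"])
im,d=snap("scene","c7")
cv2.imwrite("pics/c7z.png",cv2.resize(np.ascontiguousarray(im[235:290,285:345,::-1]),(480,440),interpolation=2))
```

```text
[ 0.49855101 -0.07659407 -0.00892671] [ -0.85210601 -14.99639918   1.3461287 ]
```

View pics/c7z.png

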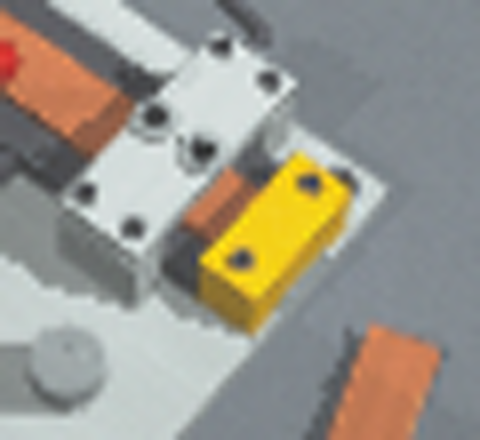

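Request:
{"method": "drive_tool", "body": {
  "targets": [
    [0,0,0.02,-0.002,0,0,0],
    [0,0,0.05,-0.015,0,0,0],
    [0,0,0.05,-0.055,0,0,0],
    [0,0,0.03,-0.095,0,0,0],
    [0,0,0.0,-0.125,0,0,0],
    [0,0,-0.03,-0.155,0,0,0],
    [0,0,-0.06,-0.19,0,0,0],
    [0,0,-0.08,-0.22,0,0,0],
    [0,0,-0.08,-0.22,0,0,0]
  ]
}}

```text
time_s: 9.2
position: [0.4988, 0.0103, 0.2168]
eef_rot: [-0.002, 1.0, 0.014, 0.005]
wrist_force: [0.7, 0.2, -0.5]
grip_width: 0.004
```

Run:
```python
from h import *
T=toolT(); print(T[:3,3],status.get_obs()["time_s"]); np.save("pics/T8.npy",T)
im,d=snap("wrist","w8")
```

```text
[0.49881895 0.01034321 0.21676865] 9.2
```

View pics/w8.png

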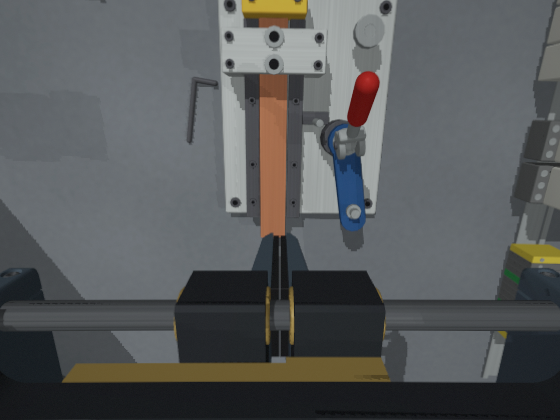

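Run:
```python
from h import *
T=np.load("pics/T8.npy"); z=np.load("pics/w8.npz"); im,d=z["im"],z["d"]
cv2.imwrite("pics/w8z.png",cv2.resize(np.ascontiguousarray(im[60:240,210:400,::-1]),(633,600),interpolation=2))
for n,px in dict(spind=(354,212),strapmid=(347,170),tip=(354,226),handle=(368,82),lowlev=(357,120),stopfrontL=(243,14),stopfrontR=(307,16),bushA=(274,36),bushB=(274,63)).items():
    print(n,world([px],d,"wrist",T)[0].round(4))
print("spind@82",onplane([(354,212)],0.082,"wrist",T),"bush@65",onplane([(274,36),(274,63)],0.065,"wrist",T),"stop",onplane([(243,14),(307,16)],0.05,"wrist",T))
print("handle tip",onplane([(369,80)],0.17,"wrist",T))
print("plate",onplane([(222,214),(377,216)],0.016,"wrist",T))
```

```text
spind [ 0.5791 -0.0098  0.0812]
strapmid [0.571  0.0321 0.0673]
tip [ 0.584  -0.0302  0.0676]
handle [0.5567 0.1112 0.1728]
lowlev [0.5605 0.0851 0.1355]
stopfrontL [0.4576 0.1863 0.0167]
stopfrontR [0.5255 0.1868 0.0152]
bushA [0.4912 0.1575 0.0653]
bushB [0.4917 0.134  0.0656]
spind@82 [[ 0.57887586 -0.00957337  0.082     ]] bush@65 [[0.4911945  0.15753082 0.065     ]
 [0.49170614 0.13408775 0.065     ]] stop [[0.46066927 0.1785179  0.05      ]
 [0.52272406 0.17863228 0.05      ]]
handle tip [[0.55800878 0.11275088 0.17      ]]
plate [[ 0.43003456 -0.03634489  0.016     ]
 [ 0.62520239 -0.03447777  0.016     ]]
```

View pics/w8z.png

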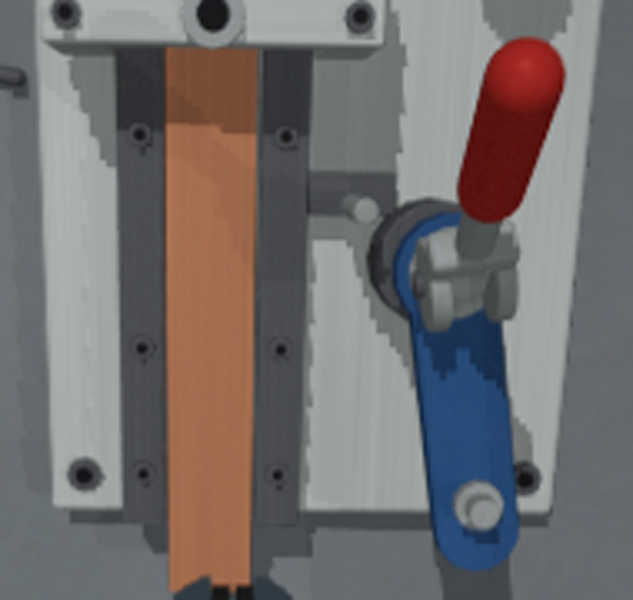

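Run:
```python
from h import *
for n,f,pose in (("side","s3",(0.4983,-0.0788,0.0149)),("scene","c3",(0.4983,-0.0788,0.0149)),("scene","c7",(.4986,-.0766,-.0089)),("side","s5",(.4995,-.1398,-.0097))):
    d=np.load(f"pics/{f}.npz")["d"]; vv,uu=np.mgrid[0:420,0:560]; 
    m=d>0; P=world(np.c_[uu[m],vv[m]],d,n)
    R1=np.array([[1,.024,0],[.024,-1,0],[0,0,-1.]])
    q=(P-np.array(pose))@R1
    s=(abs(q[:,0])<0.13)&(abs(q[:,1])<.2)&(q[:,2]<-0.03)&(q[:,2]>-.4)&(P[:,2]>0.09)
    q=q[s]
    for lo in np.arange(-.2,.2,.02):
        k=q[(q[:,1]>=lo)&(q[:,1]<lo+.02)]
        if len(k)>4: print(f,"y",round(lo,2),"n",len(k),"x",k[:,0].min().round(3),k[:,0].max().round(3),"zlowest",np.percentile(k[:,2],98).round(3))
```

```text
s3 y -0.06 n 30 x -0.026 0.048 zlowest -0.386
s3 y -0.04 n 219 x -0.09 0.088 zlowest -0.119
s3 y -0.02 n 274 x -0.09 0.088 zlowest -0.142
s3 y -0.0 n 406 x -0.09 0.09 zlowest -0.088
s3 y 0.02 n 1321 x -0.102 0.09 zlowest -0.114
s3 y 0.04 n 663 x -0.094 0.083 zlowest -0.122
s3 y 0.06 n 224 x -0.017 0.03 zlowest -0.333
c3 y -0.2 n 42 x 0.061 0.077 zlowest -0.127
c3 y -0.18 n 29 x 0.069 0.079 zlowest -0.097
c3 y -0.16 n 36 x 0.062 0.088 zlowest -0.076
c3 y -0.14 n 14 x 0.062 0.087 zlowest -0.077
c3 y -0.08 n 309 x -0.078 0.018 zlowest -0.334
c3 y -0.06 n 394 x -0.084 0.088 zlowest -0.115
c3 y -0.04 n 1014 x -0.088 0.092 zlowest -0.115
c3 y -0.02 n 469 x -0.088 0.091 zlowest -0.109
c3 y -0.0 n 399 x -0.088 0.092 zlowest -0.11
c3 y 0.02 n 338 x -0.099 0.092 zlowest -0.122
c3 y 0.04 n 102 x -0.007 0.035 zlowest -0.347
c7 y -0.2 n 37 x 0.062 0.077 zlowest -0.157
c7 y -0.18 n 31 x 0.067 0.079 zlowest -0.132
c7 y -0.16 n 34 x 0.065 0.086 zlowest -0.101
c7 y -0.14 n 14 x 0.063 0.088 zlowest -0.1
c7 y -0.08 n 335 x -0.073 0.024 zlowest -0.331
c7 y -0.06 n 356 x -0.082 0.09 zlowest -0.116
c7 y -0.04 n 938 x -0.087 0.091 zlowest -0.114
c7 y -0.02 n 438 x -0.088 0.091 zlowest -0.11
c7 y -0.0 n 380 x -0.088 0.092 zlowest -0.11
c7 y 0.02 n 296 x -0.087 0.091 zlowest -0.117
c7 y 0.04 n 89 x 0.007 0.035 zlowest -0.342
s5 y -0.06 n 30 x -0.024 0.041 zlowest -0.387
s5 y -0.04 n 233 x -0.089 0.09 zlowest -0.12
s5 y -0.02 n 305 x -0.091 0.09 zlowest -0.142
s5 y -0.0 n 408 x -0.09 0.09 zlowest -0.115
s5 y 0.02 n 1394 x -0.099 0.089 zlowest -0.116
s5 y 0.04 n 575 x -0.087 0.086 zlowest -0.116
s5 y 0.06 n 222 x -0.014 0.023 zlowest -0.332
```

```bash
cat > sw.py <<'E'
from h import *
C=np.array([.568,.0615])
def pose(psi,r,off,z):
    u=np.array([np.cos(psi),np.sin(psi)]); n=np.array([-u[1],u[0]])
    return np.r_[C+r*u+off*n,z], psi+np.pi/2
def rows(poses,T=None):
    T=toolT() if T is None else T
    for p,yaw in poses:
        R1=np.array([[np.cos(yaw),np.sin(yaw),0],[np.sin(yaw),-np.cos(yaw),0],[0,0,-1.]])
        s=T[:3,:3].T@(np.array(p)-T[:3,3]); w=R.from_matrix(T[:3,:3].T@R1).as_rotvec()
        print("[0, %.3f, %.3f, %.3f, %.3f, %.3f, %.3f],"%(*s,*w))
E
python3 - <<'E'
from sw import *
rows([pose(-1.389,.08,.045,z) for z in (.2,.024)])
E
```

```text
[0, 0.128, 0.021, 0.015, -0.001, -0.007, -0.155],
[0, 0.127, 0.022, 0.191, -0.001, -0.007, -0.155],
```

Request:
{"method": "drive_tool", "body": {
  "targets": [
    [0,0.035,0.008,0,0,-0.004,-0.08],
    [0,0.07,0.015,0,0,-0.007,-0.155],
    [0,0.1,0.021,0.015,0,-0.007,-0.155],
    [0,0.127,0.022,0.045,0,-0.007,-0.155],
    [0,0.127,0.022,0.08,0,-0.007,-0.155],
    [0,0.127,0.022,0.115,0,-0.007,-0.155],
    [0,0.127,0.022,0.145,0,-0.007,-0.155],
    [0,0.127,0.022,0.175,0,-0.007,-0.155],
    [0,0.127,0.022,0.191,0,-0.007,-0.155],
    [0,0.127,0.022,0.191,0,-0.007,-0.155]
  ]
}}

```text
time_s: 10.08
position: [0.6186, -0.0131, 0.0136]
eef_rot: [-0.001, 0.996, 0.089, -0.01]
wrist_force: [-1.0, 0.1, -0.7]
grip_width: 0.009
```

Run:
```python
from sw import *
T=toolT(); print(T[:3,3],status.get_obs()["wrist_force"])
snap("wrist","w9"); im,d=snap("side","s9")
cv2.imwrite("pics/s9z.png",cv2.resize(np.ascontiguousarray(im[160:280,250:390,::-1]),(560,480),interpolation=2))
rows([pose(-1.389,.08,o,.024) for o in (.036,.032,.028,.026)])
```

```text
[ 0.61856966 -0.01307917  0.0136487 ] [-0.96073563  0.11997348 -0.73807312]
[0, -0.004, -0.003, -0.005, -0.002, 0.010, -0.004],
[0, -0.008, -0.003, -0.005, -0.002, 0.010, -0.004],
[0, -0.012, -0.003, -0.005, -0.002, 0.010, -0.004],
[0, -0.014, -0.003, -0.005, -0.002, 0.010, -0.004],
```

View pics/w9.png

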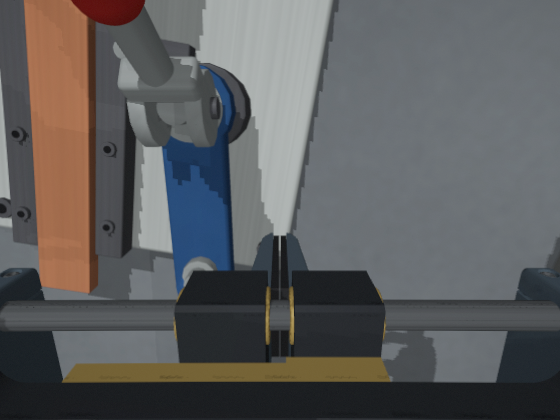

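View pics/s9z.png

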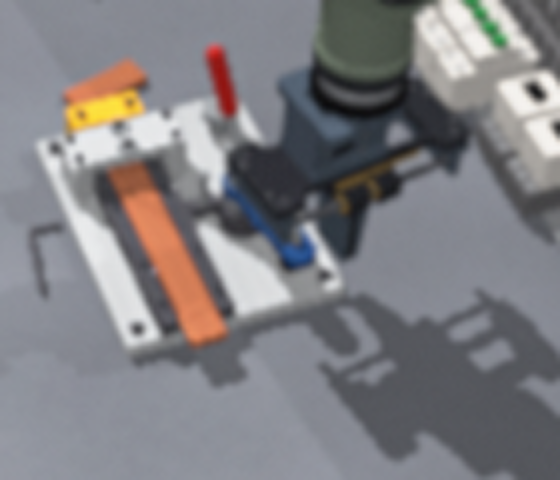

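Run:
```python
from sw import *
T=toolT(); print(T[:3,3],T[:3,:3].round(3).tolist(),status.get_obs()["wrist_force"],status.get_obs()["qvel"].round(3))
rows([pose(-1.389,.08,o,.024) for o in (.036,.032,.028,.026)])
```

```text
[ 0.62268463 -0.01318004  0.01853894] [[0.984, 0.177, -0.01], [0.177, -0.984, -0.0], [-0.01, -0.002, -1.0]] [ 1.04981115  0.0291846  -0.01300069] [ 0.001 -0.037 -0.044 -0.002 -0.003  0.001]
[0, -0.004, -0.003, -0.005, -0.002, 0.010, -0.004],
[0, -0.008, -0.003, -0.005, -0.002, 0.010, -0.004],
[0, -0.012, -0.003, -0.005, -0.002, 0.010, -0.004],
[0, -0.014, -0.003, -0.005, -0.002, 0.010, -0.004],
```

Request:
{"method": "drive_tool", "body": {
  "targets": [
    [0,-0.004,-0.003,-0.006,0,0.01,0],
    [0,-0.004,-0.003,-0.006,0,0.01,0],
    [0,-0.004,-0.003,-0.006,0,0.01,0]
  ]
}}

```text
time_s: 10.43
position: [0.6202, -0.0107, 0.0281]
eef_rot: [-0.0, 0.996, 0.089, 0.003]
wrist_force: [-0.7, -0.5, -1.0]
grip_width: 0.004
```

Run:
```python
from sw import *
T=toolT(); print(T[:3,3],T[:3,:3].round(3).tolist(),status.get_obs()["wrist_force"])
rows([pose(-1.389-a,.08,o,.024) for a,o in ((0,.032),(.0,.028),(.05,.026),(.1,.026),(.15,.026),(.22,.026),(.3,.026),(.38,.026),(.46,.026),(.54,.026))])
```

```text
[ 0.62018074 -0.01072374  0.02809566] [[0.984, 0.178, 0.007], [0.178, -0.984, 0.001], [0.007, 0.0, -1.0]] [-0.69075744 -0.52141399 -0.97126117]
[0, -0.006, -0.000, 0.004, 0.000, -0.007, -0.003],
[0, -0.010, -0.000, 0.004, 0.000, -0.007, -0.003],
[0, -0.016, 0.001, 0.004, 0.000, -0.007, 0.047],
[0, -0.020, 0.002, 0.004, -0.000, -0.007, 0.097],
[0, -0.025, 0.003, 0.004, -0.000, -0.007, 0.147],
[0, -0.030, 0.003, 0.004, -0.001, -0.007, 0.217],
[0, -0.037, 0.004, 0.004, -0.001, -0.007, 0.297],
[0, -0.044, 0.004, 0.004, -0.001, -0.007, 0.377],
[0, -0.050, 0.003, 0.004, -0.001, -0.007, 0.457],
[0, -0.057, 0.002, 0.004, -0.002, -0.006, 0.537],
```

Request:
{"method": "drive_tool", "body": {
  "targets": [
    [0,-0.006,0,0.003,0,0,-0.003],
    [0,-0.01,0,0.003,0,0,-0.003],
    [0,-0.016,0.001,0.003,0,0,0.047],
    [0,-0.02,0.002,0.003,0,0,0.097],
    [0,-0.025,0.003,0.003,0,0,0.147],
    [0,-0.03,0.003,0.003,0,0,0.217],
    [0,-0.037,0.004,0.003,0,0,0.297],
    [0,-0.044,0.004,0.003,0,0,0.377],
    [0,-0.05,0.003,0.003,0,0,0.457],
    [0,-0.057,0.002,0.003,0,0,0.537]
  ]
}}

```text
time_s: 11.27
position: [0.5648, -0.0232, 0.0234]
eef_rot: [-0.001, 0.984, -0.18, 0.003]
wrist_force: [3.3, 0.2, -0.6]
grip_width: 0.005
```

Run:
```python
from sw import *
T=toolT(); print(T[:3,3],T[:3,:3].round(3).tolist(),status.get_obs()["wrist_force"])
snap("wrist","w10")
rows([pose(-1.929-a,.08,.026,.024) for a in np.arange(0.08,.81,.08)])
```

```text
[ 0.56484377 -0.02321743  0.02338909] [[0.935, -0.354, 0.007], [-0.354, -0.935, 0.001], [0.006, -0.003, -1.0]] [ 3.29966307  0.2359181  -0.59959869]
[0, -0.005, 0.001, -0.001, -0.002, -0.003, 0.074],
[0, -0.012, 0.002, -0.001, -0.003, -0.003, 0.154],
[0, -0.019, 0.003, -0.001, -0.003, -0.003, 0.234],
[0, -0.025, 0.003, -0.001, -0.003, -0.003, 0.314],
[0, -0.032, 0.003, -0.001, -0.003, -0.003, 0.394],
[0, -0.039, 0.002, -0.001, -0.003, -0.003, 0.474],
[0, -0.045, 0.001, -0.001, -0.003, -0.003, 0.554],
[0, -0.052, -0.001, -0.001, -0.003, -0.003, 0.634],
[0, -0.058, -0.003, -0.001, -0.003, -0.002, 0.714],
[0, -0.064, -0.006, -0.001, -0.004, -0.002, 0.794],
```

View pics/w10.png

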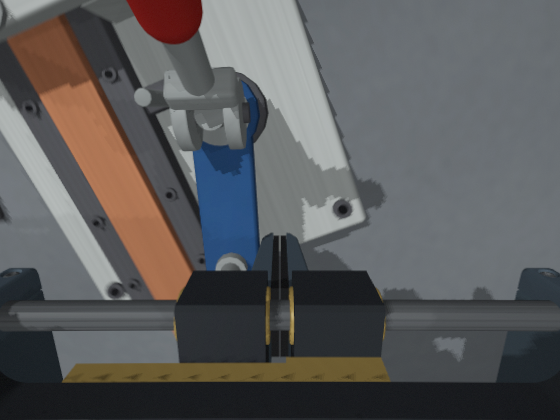

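Request:
{"method": "drive_tool", "body": {
  "targets": [
    [0,-0.005,0.001,-0.001,0,0,0.074],
    [0,-0.012,0.002,-0.001,0,0,0.154],
    [0,-0.019,0.003,-0.001,0,0,0.234],
    [0,-0.025,0.003,-0.001,0,0,0.314],
    [0,-0.032,0.003,-0.001,0,0,0.394],
    [0,-0.039,0.002,-0.001,0,0,0.474],
    [0,-0.045,0.001,-0.001,0,0,0.554],
    [0,-0.052,-0.001,-0.001,0,0,0.634],
    [0,-0.058,-0.003,-0.001,0,0,0.714],
    [0,-0.064,-0.006,-0.001,0,0,0.794]
  ]
}}

```text
time_s: 12.15
position: [0.5056, 0.0044, 0.024]
eef_rot: [-0.001, 0.838, -0.545, 0.002]
wrist_force: [-0.4, -3.7, 1.7]
grip_width: 0.008
```

Run:
```python
from sw import *
T=toolT(); print(T[:3,3],T[:3,:3].round(3).tolist(),status.get_obs()["wrist_force"],status.get_obs()["joints"].round(2))
snap("wrist","w11")
rows([pose(-2.729-a,.08,.026,.024) for a in (.07,.14,.2,.25,.3,.34,.38)])
```

```text
[0.50557609 0.004355   0.02397216] [[0.405, -0.914, 0.003], [-0.914, -0.405, -0.001], [0.002, -0.003, -1.0]] [-0.36175638 -3.74047629  1.69524049] [-0.01  0.38  1.95 -0.    0.82  1.14]
[0, -0.006, 0.001, -0.000, -0.002, -0.000, 0.072],
[0, -0.011, 0.002, -0.000, -0.002, -0.000, 0.142],
[0, -0.016, 0.003, -0.000, -0.002, -0.000, 0.202],
[0, -0.021, 0.003, -0.000, -0.002, -0.000, 0.252],
[0, -0.025, 0.003, -0.000, -0.002, -0.000, 0.302],
[0, -0.028, 0.003, -0.000, -0.002, -0.000, 0.342],
[0, -0.032, 0.003, -0.000, -0.002, -0.000, 0.382],
```

View pics/w11.png

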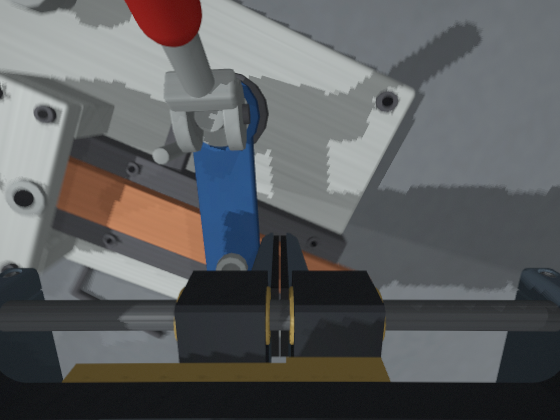

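Request:
{"method": "drive_tool", "body": {
  "targets": [
    [0,-0.006,0.001,0,0,0,0.072],
    [0,-0.011,0.002,0,0,0,0.142],
    [0,-0.016,0.003,0,0,0,0.202],
    [0,-0.021,0.003,0,0,0,0.252],
    [0,-0.025,0.003,0,0,0,0.302]
  ]
}}

```text
time_s: 12.62
position: [0.4919, 0.0262, 0.0236]
eef_rot: [-0.0, 0.748, -0.664, 0.0]
wrist_force: [-1.6, -2.7, 1.5]
grip_width: 0.004
```

Run:
```python
from sw import *
T=toolT(); print(T[:3,3],T[:3,:3].round(3).tolist(),status.get_obs()["wrist_force"],status.get_obs()["joints"].round(2))
rows([pose(-3.031-a,.08,.026,.024) for a in (.03,.06,.09,.12)])
```

```text
[0.49185749 0.02619173 0.02359644] [[0.118, -0.993, 0.001], [-0.993, -0.118, -0.0], [0.0, -0.001, -1.0]] [-1.55641553 -2.66459896  1.50400359] [ 0.03  0.36  1.98 -0.    0.81  1.48]
[0, -0.003, 0.001, -0.000, -0.001, -0.000, 0.038],
[0, -0.006, 0.002, -0.000, -0.001, -0.000, 0.068],
[0, -0.008, 0.002, -0.000, -0.001, -0.000, 0.098],
[0, -0.010, 0.003, -0.000, -0.001, -0.000, 0.128],
```

Request:
{"method": "drive_tool", "body": {
  "targets": [
    [0,-0.003,0.001,0,0,0,0.038],
    [0,-0.006,0.002,0,0,0,0.068],
    [0,-0.008,0.002,0,0,0,0.09],
    [0,-0.009,0.002,0,0,0,0.09]
  ]
}}

```text
time_s: 12.95
position: [0.4888, 0.035, 0.0235]
eef_rot: [-0.0, 0.718, -0.697, 0.0]
wrist_force: [-1.0, -2.9, 1.5]
grip_width: 0.007
```

Request:
{"method": "drive_tool", "body": {
  "targets": [
    [0,-0.001,0,0,0,0,0],
    [0,-0.002,0,0,0,0,0],
    [0,-0.003,0,0,0,0,0],
    [0,-0.004,0,0,0,0,0]
  ]
}}

```text
time_s: 13.28
position: [0.4888, 0.0376, 0.0234]
eef_rot: [0.001, 0.718, -0.697, 0.001]
wrist_force: [-2.8, -12.5, 1.6]
grip_width: 0.008
```

Request:
{"method": "drive_tool", "body": {
  "targets": [
    [0,-0.001,0,0,0,0,0],
    [0,-0.001,0,0,0,0,0]
  ]
}}

```text
time_s: 13.45
position: [0.4888, 0.0377, 0.0235]
eef_rot: [0.001, 0.718, -0.696, 0.002]
wrist_force: [-2.1, -13.2, 2.0]
grip_width: 0.001
```

Run:
```python
from sw import *
snap("wrist","w12"); im,d=snap("scene","c12")
cv2.imwrite("pics/c12z.png",cv2.resize(np.ascontiguousarray(im[195:305,235:345,::-1]),(560,560),interpolation=2))
```

```text
(no output)
```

View pics/c12z.png

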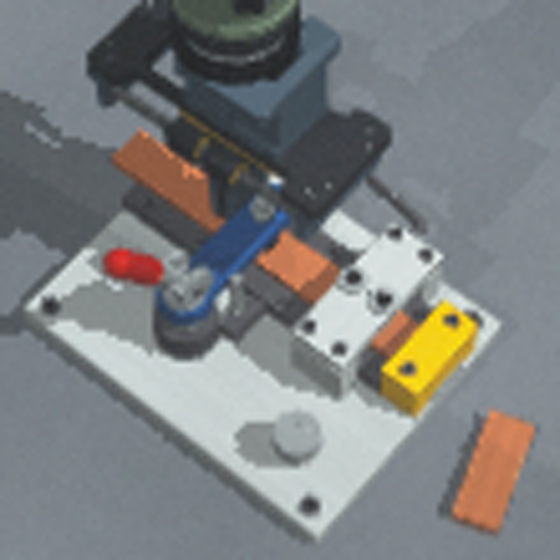

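View pics/w12.png

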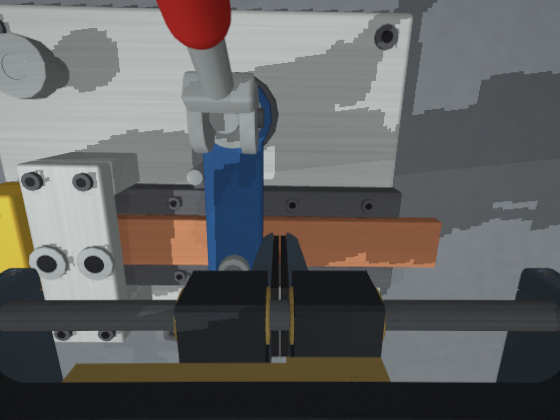

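Request:
{"method": "drive_tool", "body": {
  "targets": [
    [0,0.008,0,0,0,0,0],
    [0,0.018,0,0,0,0,0],
    [0,0.018,0,-0.025,0,0,0],
    [0,0.018,0,-0.06,0,0,0],
    [0,0.018,0,-0.1,0,0,0],
    [0,0.005,0,-0.135,0,0,0],
    [0,-0.01,0,-0.165,0,0,0],
    [0,-0.02,0,-0.18,0,0,0],
    [0,-0.02,0,-0.18,0,0,0],
    [0,-0.02,0,-0.18,0,0,0]
  ]
}}

```text
time_s: 14.38
position: [0.4892, 0.0605, 0.204]
eef_rot: [-0.002, 0.717, -0.697, 0.001]
wrist_force: [-0.4, -0.2, -0.5]
grip_width: 0.006
```

Run:
```python
from sw import *
T=toolT(); print(T[:3,3],T[:3,:3].round(3).tolist()); np.save("pics/T13.npy",T)
im,d=snap("wrist","w13")
r=look_for("lever_tip","wrist"); print(r[:2])
print(status.get_obs()["time_s"],toolT()[:3,3])
```

```text
[0.48919929 0.06048624 0.20395705] [[0.028, -1.0, 0.005], [-1.0, -0.028, 0.002], [-0.001, -0.005, -1.0]]
[{'pixel': [280.6, 69.4], 'score': 0.97}]
14.4833 [0.48782143 0.05980442 0.20203865]
```

View pics/w13.png

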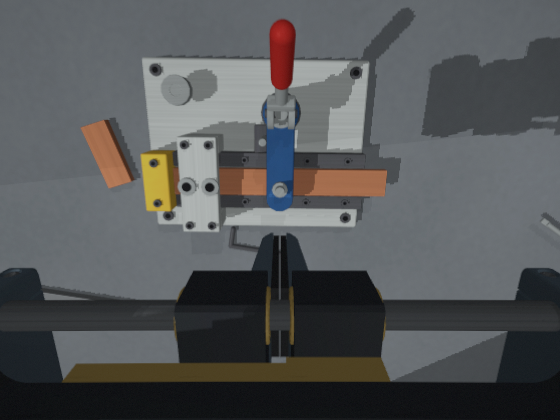

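Run:
```python
from sw import *
T=np.load("pics/T13.npy"); d=np.load("pics/w13.npz")["d"]
for n,px in dict(spind=(280,190),handleTop=(283,32),handmid=(282,60),handlow=(282,82),steel=(281,93),strap=(280,150)).items():
    print(n,world([px],d,"wrist",T)[0].round(4))
print("spind@82",onplane([(280,190)],.082,"wrist",T),"bushes",onplane([(187,187),(210,187)],.065,"wrist",T),"tail",onplane([(386,182)],.034,"wrist",T))
rows([(np.array([.561,.061,.132]),-1.543)])
```

```text
spind [0.4939 0.0602 0.0807]
handleTop [0.6163 0.0617 0.1738]
handmid [0.6027 0.0618 0.1559]
handlow [0.5716 0.0621 0.4026]
steel [0.5831 0.0618 0.1179]
strap [0.5316 0.0612 0.0675]
spind@82 [[0.49420492 0.06018825 0.082     ]] bushes [[0.49057687 0.15652625 0.065     ]
 [0.49125286 0.13271297 0.065     ]] tail [[ 0.49517011 -0.05900121  0.034     ]]
[0, 0.001, -0.073, 0.070, -0.000, 0.001, -0.001],
```

Request:
{"method": "drive_tool", "body": {
  "targets": [
    [0,0,-0.03,0.01,0,0,0],
    [0,0,-0.055,0.035,0,0,0],
    [0,0,-0.073,0.06,0,0,0],
    [0,0,-0.073,0.07,0,0,0],
    [0,0,-0.073,0.07,0,0,0],
    [0,0,-0.073,0.07,0,0,0]
  ]
}}

```text
time_s: 14.98
position: [0.5602, 0.0618, 0.1325]
eef_rot: [0.0, 0.716, -0.698, -0.001]
wrist_force: [-0.6, -0.8, 0.3]
grip_width: 0.002
```

Run:
```python
from sw import *
T=toolT(); print(T[:3,3],status.get_obs()["wrist_force"])
im,d=snap("side","s14")
cv2.imwrite("pics/s14z.png",cv2.resize(np.ascontiguousarray(im[160:260,250:370,::-1]),(720,600),interpolation=2))
L=[]
for th in np.arange(.5,1.61,.1):
    s,c=np.sin(th),np.cos(th); L.append((np.array([.569+.078*s-.0085*c-.017,.0615,.082+.078*c+.0085*s-.026]),-1.543))
rows(L)
```

```text
[0.56024979 0.06178481 0.13251497] [-0.57575976 -0.8084528   0.32581516]
[0, 0.001, -0.021, 0.005, -0.002, 0.001, -0.001],
[0, 0.001, -0.028, 0.009, -0.002, 0.001, -0.001],
[0, 0.001, -0.035, 0.013, -0.002, 0.001, -0.001],
[0, 0.002, -0.041, 0.018, -0.002, 0.001, -0.001],
[0, 0.002, -0.047, 0.023, -0.002, 0.001, -0.001],
[0, 0.002, -0.052, 0.029, -0.002, 0.001, -0.001],
[0, 0.002, -0.057, 0.035, -0.002, 0.001, -0.001],
[0, 0.002, -0.060, 0.042, -0.002, 0.001, -0.001],
[0, 0.002, -0.064, 0.049, -0.002, 0.001, -0.001],
[0, 0.002, -0.066, 0.056, -0.002, 0.001, -0.001],
[0, 0.002, -0.068, 0.064, -0.002, 0.001, -0.001],
[0, 0.002, -0.069, 0.072, -0.002, 0.001, -0.001],
```

View pics/s14z.png

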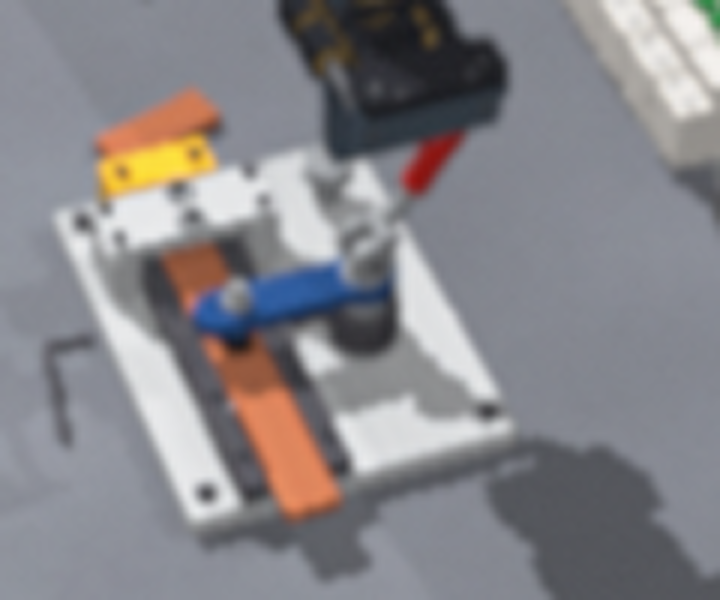

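Request:
{"method": "drive_tool", "body": {
  "targets": [
    [0,0.001,-0.01,0.003,0,0,0],
    [0,0.001,-0.016,0.004,0,0,0],
    [0,0.001,-0.021,0.005,0,0,0],
    [0,0.001,-0.028,0.009,0,0,0],
    [0,0.001,-0.035,0.013,0,0,0],
    [0,0.001,-0.041,0.018,0,0,0]
  ]
}}

```text
time_s: 15.53
position: [0.6043, 0.0624, 0.1165]
eef_rot: [-0.002, 0.717, -0.698, 0.001]
wrist_force: [-1.4, -0.5, 3.4]
grip_width: 0.007
```

Run:
```python
from sw import *
T=toolT(); print(T[:3,3],status.get_obs()["wrist_force"])
im,d=snap("scene","c15"); jm,_=snap("side","s15")
cv2.imwrite("pics/c15z.png",np.hstack([cv2.resize(np.ascontiguousarray(x[:,:,::-1]),(400,400),interpolation=2) for x in (im[195:305,225:335],jm[160:260,260:360])]))
```

```text
[0.60430108 0.06240299 0.11648698] [-1.40922591 -0.47906913  3.43766618]
```

View pics/c15z.png

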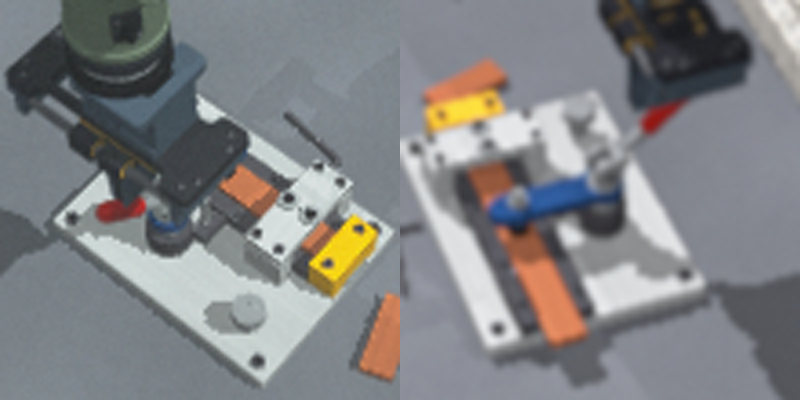

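Request:
{"method": "drive_tool", "body": {
  "targets": [
    [0,0,-0.006,0.005,0,0,0],
    [0,0,-0.011,0.011,0,0,0],
    [0,0,-0.016,0.017,0,0,0],
    [0,0,-0.019,0.024,0,0,0],
    [0,0,-0.022,0.031,0,0,0],
    [0,0,-0.024,0.038,0,0,0],
    [0,0,-0.025,0.043,0,0,0]
  ]
}}

```text
time_s: 16.22
position: [0.6296, 0.063, 0.0725]
eef_rot: [-0.002, 0.717, -0.698, 0.002]
wrist_force: [1.6, -1.2, 3.5]
grip_width: 0.005
```

Run:
```python
from sw import *
T=toolT(); print(T[:3,3],status.get_obs()["wrist_force"])
im,d=snap("scene","c16"); jm,_=snap("side","s16")
cv2.imwrite("pics/c16z.png",np.hstack([cv2.resize(np.ascontiguousarray(x[:,:,::-1]),(400,400),interpolation=2) for x in (im[195:305,225:335],jm[160:260,260:360])]))
```

```text
[0.62964039 0.063042   0.07246502] [ 1.57216337 -1.22544963  3.4793623 ]
```

View pics/c16z.png

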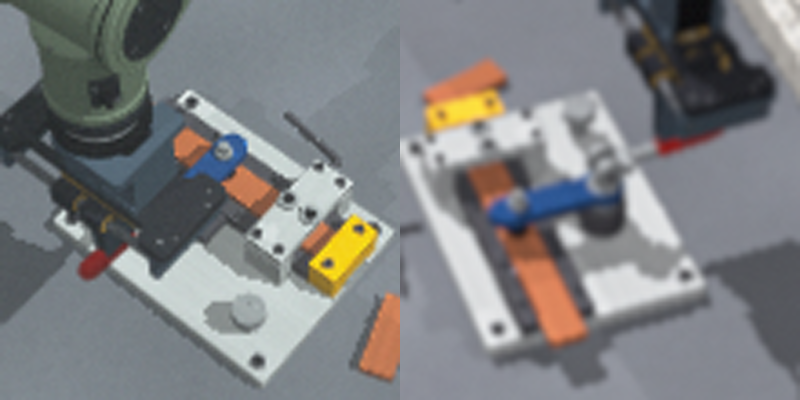

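Request:
{"method": "drive_tool", "body": {
  "targets": [
    [0,0,0,0.002,0,0,0],
    [0,0,0,0.004,0,0,0],
    [0,0,0,0.006,0,0,0],
    [0,0,0,0.007,0,0,0]
  ]
}}

```text
time_s: 16.65
position: [0.629, 0.0633, 0.0665]
eef_rot: [-0.002, 0.717, -0.698, 0.002]
wrist_force: [3.4, 0.3, 4.6]
grip_width: 0.003
```

Request:
{"method": "drive_tool", "body": {
  "targets": [
    [0,0,0,0.001,0,0,0],
    [0,0,0,0.002,0,0,0],
    [0,0,0,0.003,0,0,0],
    [0,0,0,0.004,0,0,0]
  ]
}}

```text
time_s: 16.98
position: [0.6289, 0.0632, 0.0624]
eef_rot: [-0.002, 0.717, -0.698, 0.001]
wrist_force: [3.8, 0.0, 5.3]
grip_width: 0.005
```

Request:
{"method": "drive_tool", "body": {
  "targets": [
    [0,0,0,0.001,0,0,0],
    [0,0,0,0.002,0,0,0],
    [0,0,0,0.003,0,0,0],
    [0,0,0,0.004,0,0,0]
  ]
}}

```text
time_s: 17.32
position: [0.6295, 0.0633, 0.06]
eef_rot: [-0.003, 0.717, -0.698, 0.002]
wrist_force: [1.0, -0.1, 16.4]
grip_width: 0.008
```

Request:
{"method": "drive_tool", "body": {
  "targets": [
    [0,0,0,0.001,0,0,0],
    [0,0,0,0.001,0,0,0]
  ]
}}

```text
time_s: 17.48
position: [0.6296, 0.0633, 0.0598]
eef_rot: [-0.003, 0.717, -0.698, 0.002]
wrist_force: [1.5, -0.4, 15.6]
grip_width: 0.009
```

Request:
{"method": "drive_tool", "body": {
  "targets": [
    [0,0,0,-0.01,0,0,0],
    [0,0,0,-0.04,0,0,0],
    [0,0,0,-0.08,0,0,0],
    [0,0,0.02,-0.11,0,0,0],
    [0,0,0.06,-0.135,0,0,0],
    [0,0,0.1,-0.145,0,0,0],
    [0,0,0.14,-0.145,0,0,0],
    [0,0,0.14,-0.145,0,0,0],
    [0,0,0.14,-0.145,0,0,0]
  ]
}}

```text
time_s: 18.23
position: [0.4836, 0.0591, 0.2009]
eef_rot: [0.0, 0.717, -0.697, -0.001]
wrist_force: [0.7, 0.1, -0.6]
grip_width: 0.003
```

Run:
```python
from sw import *
T=toolT(); print(T[:3,3],status.get_obs()["wrist_force"]); np.save("pics/T17.npy",T)
im,d=snap("wrist","w17"); sm,_=snap("scene","c17"); jm,_=snap("side","s17")
cv2.imwrite("pics/c17z.png",np.hstack([cv2.resize(np.ascontiguousarray(x[:,:,::-1]),(400,400),interpolation=2) for x in (sm[195:305,235:345],jm[160:260,260:360])]))
```

```text
[0.48363419 0.0590833  0.20093074] [ 0.66085347  0.11399292 -0.60433322]
```

View pics/c17z.png

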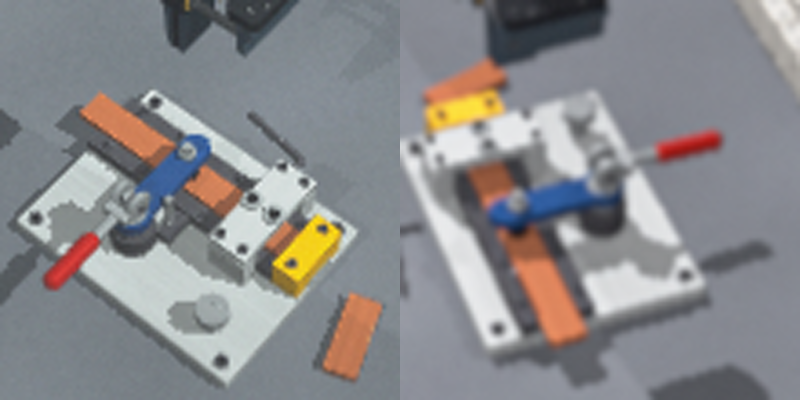

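View pics/w17.png

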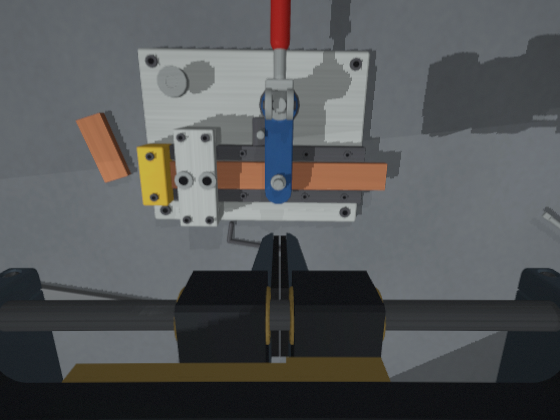

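Run:
```python
from sw import *
T=np.load("pics/T17.npy"); d=np.load("pics/w17.npz")["d"]
for n,px in dict(spind=(278,183),h1=(281,8),h2=(281,25),h3=(280,42),steel=(280,62),strapA=(279,130),strapB=(279,165)).items():
    print(n,world([px],d,"wrist",T)[0].round(4))
print("tail",onplane([(386,177)],.034,"wrist",T),"spindle",onplane([(278,183)],.077,"wrist",T))
for n,f in (("scene","c17"),("side","s17")):
    dd=np.load(f"pics/{f}.npz")["d"]
    px=[(247,272),(251,267),(257,262)] if n=="scene" else [(328,198),(333,196),(338,195)]
    print(n,world(px,dd,n).round(3).tolist())
a,b=np.load("pics/w13.npz")["im"],0
im=np.load("pics/c17.npz")["im"]; im0=np.load("pics/scene0.npz")["im"]
df=cv2.absdiff(im,im0).max(2); df[:,:][:0]=0
cv2.imwrite("pics/df.png",np.hstack([im[100:400,120:420,::-1],cv2.cvtColor(np.minimum(df*3,255).astype(np.uint8)[100:400,120:420],8)]))
```

```text
spind [0.4943 0.0608 0.0764]
h1 [0.6437 0.0621 0.087 ]
h2 [0.6314 0.0617 0.0863]
h3 [0.6185 0.0622 0.087 ]
steel [0.6033 0.0618 0.0846]
strapA [0.5444 0.0612 0.0628]
strapB [0.5096 0.0603 0.0612]
tail [[ 0.49465876 -0.05888764  0.034     ]] spindle [[0.49439605 0.06083035 0.077     ]]
scene [[0.672, 0.063, 0.082], [0.655, 0.064, 0.09], [0.63, 0.065, 0.088]]
side [[0.626, 0.053, 0.082], [0.645, 0.057, 0.082], [0.662, 0.054, 0.083]]
```

View pics/df.png

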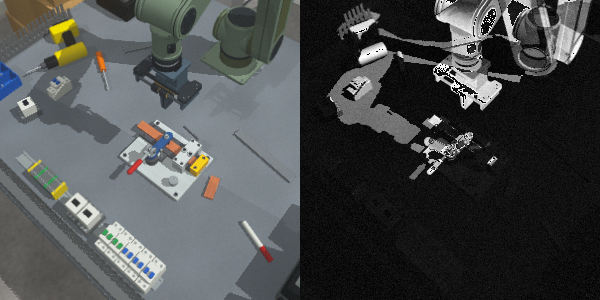

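Every check agrees. The lever handle is level, the strap is 5 mm lower (clamped), the bar tail is at its home position, and the other items haven't moved. Handing in.

```bash
python3 -c "
from h import *
o=status.get_obs(); print(o['time_s'],o['wrist_force']); print(workorder.job_done())"
```

```text
18.3833 [-0.05150102  0.87810725 -0.73262402]
the job is handed in; nothing more can be done
None
```

The copper bar is pushed home against the yellow stop and clamped, and I handed the job in at 18.4 s of the 64 s allowed.

- **Bar:** I pushed the tail along the channel. It slid at about 4 N, then the force rose to 15 N with no further movement. The tail afterwards measured y −0.059, where the jig position puts it with the bar home.
- **Strap:** I swung it round until it met its stop, where the force rose from about 3 N to 13 N. The pictures show it square over the bar.
- **Lever:** I pushed it down to its hard stop, at about 16 N. The handle top is level at 0.087 m along its length. The strap top dropped from about 0.0675 to 0.062 m and the spindle from 0.081 to 0.076 m, which matches the 5 mm expected when clamped.
- **Other things on the bench:** a before-and-after comparison of the scene camera shows no bystander moved. The robot was clear of everything at the end.

**Fingertip offset:** the real fingertips ended about 26 mm short of the tool point given in the description. Because of this my first push went over the top of the bar without touching it. I measured the offset in the side camera and corrected every later move for it.

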